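Clip the air grinder into its bench cradle

TASK

Put the uncoupled air grinder back in its bench cradle: find where the front fork is set, lay the grinder's slim neck down in it first, with the back end still up on the sprung jaw of the rear fork, then press the back down gently until the jaw snaps shut over the body and the grinder lies level, fully home in both forks. Do not force it, and leave the other tools on the bench where they are.

Things in the scene. Friction and masses are not known exactly. Their poses are not given: they have to be found in the camera images.
- grinder: straight air grinder lying on the bench, 220 mm long, 0.25 to 0.5 kg, balanced about its origin: on its axis at mid-body, 11 mm above the bench as it lies; x along the axis to the nose. Along x, mm: dark round body 22 across from -62 to +59; bright neck 12 across to +75; collet nut 17 across to +93; thin shank and 10 mm stone to +124; hexagon 22 across flats -74 to -62; brass nipple to -96
- grinder_neck (a point): point on the grinder's axis at the middle of its neck (x = +67 mm); axes as the grinder's
- grinder_back (a point): point on the grinder's axis that comes to lie in the rear fork (x = -35 mm; up to 19 mm from the fork's middle as the front fork is set); axes as the grinder's
- cradle: bench cradle screwed down: base plate 164 x 72 x 6 mm, folded trough (walls at y = +-17 mm, top 44 mm above the bench, x = -24 to +40 mm), plain fork at the front (+x), jaw fork at the rear. Origin on the bench; +y is the jaw's side. The seated grinder is level, nose to +x, its axis 42 mm above the bench over the line y = 0; the trough leaves no room for fingers beside it: press it home from above
- fork_mid (a point): middle of the front fork's setting range, 67 mm ahead of the cradle's origin, 42 mm high (seated axis); axes as the cradle's. The fork, a plate 7 mm thick along x, slot 14 mm wide open at the top, tines to 52 mm above the bench, is clamped anywhere up to 14 mm ahead of or behind this point: not reported; see or feel it (firm to 60 N). The neck has 4 mm of play each way along x
- cradle_seat (a point): middle of the rear fork at the seated axis: 35 mm behind the cradle's origin, 42 mm high; axes as the cradle's. 14 mm thick along x: fixed upright prong on the -y side (flared top 76 mm above the bench), sprung jaw on the +y side. With the neck down in the front fork the back rests on the shut jaw, the axis there about 26 mm too high (0.25 rad nose down)
- jaw (a joint): angle of the sprung jaw (rad): 0 shut, grows as it swings out to +y about a low pivot along x. Its hooked nose overhangs the seated body by 7 mm, with a steep lead-in on top: the body pressed down swings it to about 0.2, then it snaps back to 0. About 10 to 18 N pressed on the body just ahead of the rear fork does it; pressing behind that fork would lift the neck out
- jaw_tab (a point): top end of the jaw, about 67 mm above the bench when shut
- wrench_big: bystander: combination wrench 240 mm, lying at the side
- wrench_small: bystander: wrench 170 mm, lying at the back
- pliers: bystander: pliers about 165 mm, lying at the side
- pillar: bystander: steel guide pillar 94 mm tall standing on its 42 mm foot, at the back
- drift: bystander: octagonal brass drift 14 x 130 mm, lying at the back
- hexkey: bystander: bent hex key about 90 mm, 6 mm thick, lying across behind the cradle's rear end
- bushing: bystander: steel guide bushing, ring 36 mm across and 30 mm high, near the middle
There are look-alikes about, which are no part of the job. What is shaped like the grinder but green or orange is not meant.

How it is judged:
On the way:
1. the neck lies in the front fork while the back is still up on the shut jaw (x of grinder_neck in the frame of fork_mid between -0.02 and 0.02 m and y of grinder_neck in the frame of fork_mid between -0.005 and 0.005 m and z of grinder_neck in the frame of fork_mid between -0.004 and 0.008 m and y of grinder_back in the frame of cradle_seat between -0.012 and 0.012 m and z of grinder_back in the frame of cradle_seat between 0.015 and 0.045 m), for 0.1 s.
At the end, for the whole second after the job is handed in: the grinder rests, released, in both forks: neck within 20 mm of fork_mid along the cradle, neck and back within 4 mm sideways and 3 mm in height of the seated axis, within 0.05 rad of the cradle's line, and the jaw shut over the body (under 0.06 rad) (x of grinder_neck in the frame of fork_mid between -0.02 and 0.02 m and y of grinder_neck in the frame of fork_mid between -0.004 and 0.004 m and z of grinder_neck in the frame of fork_mid between -0.003 and 0.003 m and y of grinder_back in the frame of cradle_seat between -0.004 and 0.004 m and z of grinder_back in the frame of cradle_seat between -0.003 and 0.003 m and angle between the x axis of grinder and the x axis of cradle, either way round below 0.05 rad and value of joint jaw below 0.06 rad and linear speed of grinder below 0.01 m/s and contact force between the fingers and grinder below 0.1 N); the robot touches nothing.
It fails at once if the grinder is forced against the cradle with more than 70 N (contact force between grinder and cradle above 70 N).
It fails at once if another tool on the bench is shifted by more than 30 mm (distance of any of wrench_big, wrench_small, pliers, pillar, drift, hexkey, bushing from where it was at the start of the episode above 0.03 m).
It also fails if it takes over 67 s, if anything falls off the work surface, if the arm or the gripper's body presses on something with over 40 N, if the wrist force passes 120 N, or if a joint passes its speed limit or range.

ROBOT

A 7-joint arm with a two-finger parallel gripper is mounted at the origin on the work surface. World frame = base frame: x ahead of the robot, y to its left, z up, the work surface at z = 0. Lengths are in m, angles in rad, forces in N, time in s.
With the tool pointing down it reaches from about 0.4 to 0.925 m from the base axis. Payload 5.6 kg.
Tool frame: the origin (TCP) lies at the very end of the fingers, on their centre line; the grasp point (between the pads) lies 19 mm behind it; z points along the fingers, x is the direction in which the jaws open and shut, and the axes are right-handed (so a half turn about z gives the same grasp; the last joint's range is limited). The gripper opens to 85 mm and grips with 20 to 120 N. Pads are 22 mm wide; open, the fingers measure 114 mm over their backs; the gripper's body (76 mm by 85 mm) begins 54 mm behind the grasp point. The pads swing forward as they close: fully open they stand 13 mm farther back than shut.
Start: joints at [-1.157, 0.468, -0.012, 1.603, 0.006, 1.071, -0.056], TCP at [0.287, 0.583, 0.211] pointing down, gripper open.
Joint ranges: [-2.53, 2.53], [-0.31, 2.02], [-1.57, 1.55], [0.28, 2.44], [-1.29, 4.43], [0.15, 1.84], [-2.92, 2.92]. Speed limits (rad/s): [2.57, 2.57, 3.14, 3.14, 3.14, 3.14, 3.14].

INTERFACE

Orientations are given as a unit quaternion [w, x, y, z].
In Python, from cell import env gives the robot as it stands.
- The arm moves only by the tool step_arm, never from a script. Its argument "targets" is a list of rows, each a list of 3 entries, a list of its own where there are three numbers: the shift along the tool's x, y, z in m, then the turn, a rotation vector about the tool's x, y, z in degrees, then the closure, from -1 (fully open) to 1 (shut). A call has 1 to 20 rows; each row is the pose to reach, as a shift and turn from the pose commanded when the call began, along the tool's axes at that moment; what a row does not reach only later rows make up. A row lasts 1/12 s, in which the tool goes at most 41.7 mm and 7.16 degrees, less where a joint would pass 70% of its speed; a pose out of reach is approached as far as the arm can. A call with a gripper value outside its range is refused whole. The fingers move at their own pace and stop on an object; the grip force is fixed at half the most. Time passes only in rows, so rows that repeat a pose let the fingers close. It gives the time, the measured TCP pose, the force and the opening at its end, in the units of the state.
- env.get_state(): the state, without advancing time (a new reading comes with each control period).
- env.get_image(name): name is "scene" or "top"; returns (picture, depth): 420x560x3 uint8, red, green, blue; 420x560 float32, m along the optical axis (not along the pixel's ray), 0 where there is no reading.
- env.get_calibration(name): a dict with "fx", "fy", "cx", "cy" (pixels), "rvec" (rotation vector, rad) and "tvec" (3), from world to camera coordinates, as OpenCV has them. Camera axes: x right, y down, z forward; pixel columns grow to the right and rows downward; lengths in m; the calibration is good to about 2 mm. A picture is of the moment at which its call begins. get_calibration takes no time and is no camera call.
- env.hand_in(): hands the job in, once; it reports no verdict.
The state is a dict: "t": time; "joint_pos": joint angles; "joint_velocities": joint speeds; "effort": joint torques, N m; "eef_pos": TCP position; "tool_rot": TCP orientation; "wrist_force": force on the tool from outside, world axes, zero at the start; "torque": the same for the moment, N m; "finger_gap": finger opening in m.
Only numpy, scipy, OpenCV 4.12 (cv2) and the standard library are available. Lean on these libraries where they do the work, as an engineer would, in place of code of your own. Each camera call takes 0.05 s, during which the arm holds its last target.

## Working session

There is one attempt and no reset: what is moved stays moved. The work goes in short steps, Python scripts to look and compute and a tool call to move; the robot and the scene stay as the last step left them, time stands still between calls to the robot, and variables do not carry over. Pictures are saved under pics/ and viewed, and the job is handed in when it is done.

Besides the shell and the picture viewer there is one more tool, called after "Request:" as a command line: name --argument value ..., lists and objects as JSON in quotes. step_arm: Moves the arm, as the interface text tells. Its arguments: {"type":"object","properties":{"targets":{"type":"array"}},"required":["targets"]}

```bash
ls; mkdir -p pics; cat > h.py <<'E'
import numpy as np,cv2
from cell import env
def cal(n):
    c=env.get_calibration(n);R=cv2.Rodrigues(np.array(c['rvec'],float))[0];return c,R,np.array(c['tvec'],float).ravel()
def pts(n,uv,d):
    c,R,t=cal(n);uv=np.atleast_2d(uv).astype(float);d=np.atleast_1d(d)
    p=np.c_[(uv[:,0]-c['cx'])/c['fx']*d,(uv[:,1]-c['cy'])/c['fy']*d,d];return (p-t)@R
def plane(n,uv,z):
    c,R,t=cal(n);o=-R.T@t;uv=np.atleast_2d(uv).astype(float)
    r=np.c_[(uv[:,0]-c['cx'])/c['fx'],(uv[:,1]-c['cy'])/c['fy'],np.ones(len(uv))]@R
    return o+r*((z-o[2])/r[:,2])[:,None]
def proj(n,P):
    c,R,t=cal(n);q=np.atleast_2d(P)@R.T+t;return np.c_[q[:,0]/q[:,2]*c['fx']+c['cx'],q[:,1]/q[:,2]*c['fy']+c['cy']]
def shot(n,tag):
    im,d=env.get_image(n);np.savez(f'{tag}.npz',im=im,d=d);cv2.imwrite(f'pics/{tag}.png',im[:,:,::-1]);return im,d
E
python3 - <<'E'
from h import *
s=env.get_state();print(s)
for n in('top','scene'):
    shot(n,n+'0');c,R,t=cal(n);print(n,c,-R.T@t,R)
E
```

```text
pics
{'t': 0.0, 'joint_pos': array([-1.15700206,  0.46838039, -0.01160478,  1.60366767,  0.00599218,
        1.07139705, -0.0562975 ]), 'joint_velocities': array([-0.0009868 ,  0.00074311, -0.00068162, -0.0013864 , -0.00031845,
        0.00073824,  0.00070369]), 'effort': array([-1.74328593e-04, -5.32381189e+01,  2.15500809e-02, -2.51310754e+01,
        1.14625582e-02,  7.64017022e-03, -6.82361208e-07]), 'eef_pos': array([0.28648719, 0.58277209, 0.21031805]), 'tool_rot': array([ 5.29796123e-04,  8.48860676e-01,  5.28615860e-01, -7.38577121e-04]), 'wrist_force': array([-0.04282087,  0.30367631,  0.15605462]), 'torque': array([-0.04464513, -0.02286557, -0.05283659]), 'finger_gap': 0.08508436897785121}
top {'fx': 436.484113374081, 'fy': 436.484113374081, 'cx': 280.43048330160417, 'cy': 208.91081196019107, 'rvec': array([ 2.20129272, -2.20536383,  0.07019081]), 'tvec': array([-0.01330035,  0.48009312,  1.14895185])} [0.42275412 0.00245334 1.17133667] [[-0.00219952 -0.99989614  0.01424296]
 [-0.99877816  0.00149345 -0.04939588]
 [ 0.04936948 -0.0143342  -0.99867772]]
scene {'fx': 401.1523982341833, 'fy': 401.1523982341833, 'cx': 280.08016807277255, 'cy': 207.60973193623255, 'rvec': array([ 1.43382302,  2.33697216, -0.69741402]), 'tvec': array([ 0.21713348, -0.32032714,  1.30044859])} [0.9825742  0.24206893 0.90381057] [[-0.45027845  0.89283052  0.01014812]
 [ 0.74124559  0.38011825 -0.5532315 ]
 [-0.49779945 -0.24158597 -0.83296574]]
```

View pics/top0.png

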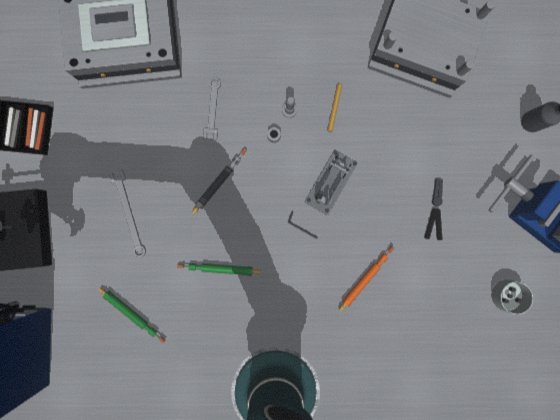

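View pics/scene0.png

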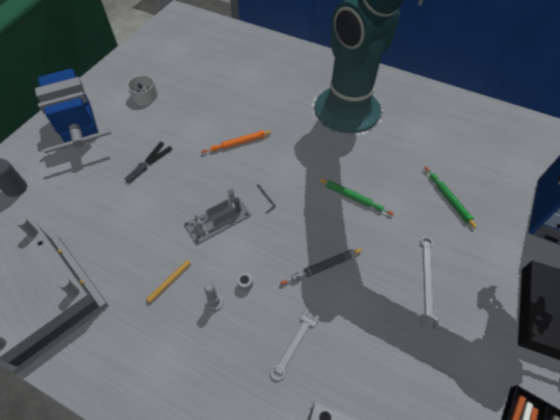

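The candidates shaped like the grinder in the top view are dark (218,182), green (218,268), green (132,315) and orange (368,277). The dark one fits the description of a dark body with a bright neck. I'll confirm that and the cradle in enlarged crops.

```bash
python3 - <<'E'
import numpy as np,cv2
a=np.load('top0.npz')['im'][:,:,::-1];b=np.load('scene0.npz')['im'][:,:,::-1]
def cr(i,x,y,w,h,W,H):return cv2.resize(i[y:y+h,x:x+w],(W,H),interpolation=cv2.INTER_CUBIC)
cv2.imwrite('pics/c1.png',np.vstack([np.hstack([cr(a,180,140,80,80,400,300)*1,cr(b,270,240,100,60,400,300)]),np.hstack([cr(a,295,140,80,80,400,300),cr(b,175,180,100,70,400,300)])]))
cv2.imwrite('pics/c2.png',cr(a,295,140,75,75,600,600))
E
```

```text
(no output)
```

View pics/c1.png

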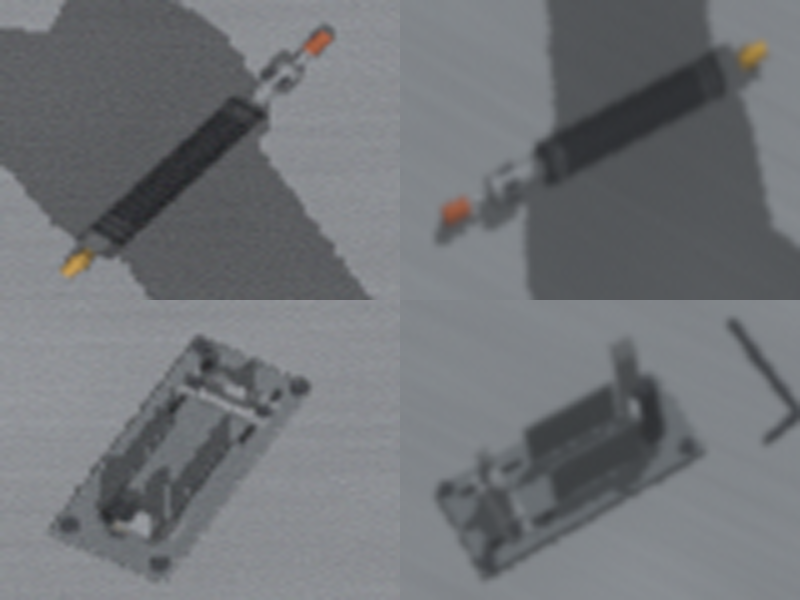

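View pics/c2.png

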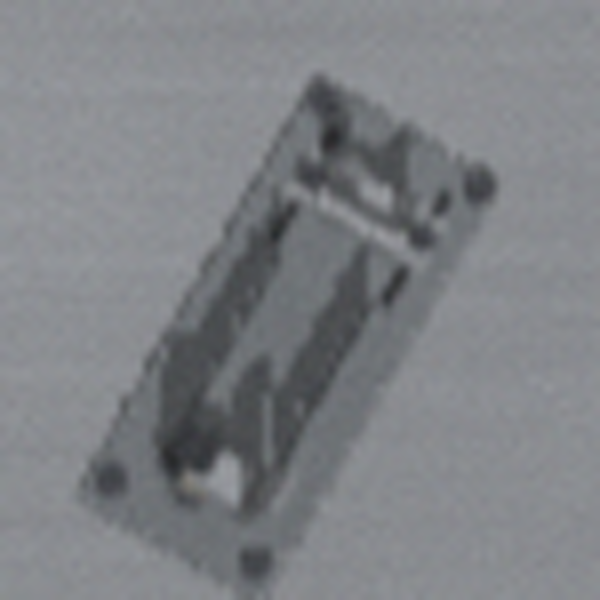

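The dark tool at top (218,182) is the grinder: bright neck, orange stone up-right, brass nipple down-left. The cradle is at top (330,182). Its tall rear fork is at the lower end, next to the hex key, and its front fork is at the upper-right end. Next I'll measure both.

```bash
cat > m.py <<'E'
from h import *
def cloud(n,tag,box):
    z=np.load(tag+'.npz');d=z['d'];im=z['im'];x0,y0,x1,y1=box
    v,u=np.mgrid[y0:y1,x0:x1];dd=d[y0:y1,x0:x1];m=dd>0
    return pts(n,np.c_[u[m],v[m]],dd[m]),np.c_[u[m],v[m]],im[y0:y1,x0:x1][m]
E
python3 - <<'E'
from m import *
for n,box,gb in(('top',(295,140,370,220),(180,135,260,220)),('scene',(175,180,260,250),(270,240,370,295))):
    P,uv,c=cloud(n,n+'0',box)
    print(n,'bench z',np.percentile(P[:,2],[1,5,20,50]),P[:,2].max(),len(P))
    # base plate
    m=(P[:,2]>0.0035)
    r=cv2.minAreaRect(P[m][:,:2].astype(np.float32)*1000);print('rect mm',r,cv2.boxPoints(r).round(0).tolist())
    hi=P[P[:,2]>0.055];print('high',len(hi),hi.mean(0) if len(hi) else 0)
    P,uv,c=cloud(n,n+'0',gb)
    m=P[:,2]>0.007;Q=P[m];print('grinder n',m.sum(),np.percentile(Q[:,2],[50,90,99]))
    r=cv2.minAreaRect(Q[:,:2].astype(np.float32)*1000);print(r)
    hsv=cv2.cvtColor(c.reshape(-1,1,3),cv2.COLOR_RGB2HSV).reshape(-1,3).astype(int)
    red=(hsv[:,1]>110)&(hsv[:,0]<12);br=(hsv[:,1]>110)&(hsv[:,0]>14)&(hsv[:,0]<30)
    for nm,k in(('red',red),('brass',br)):
        print(nm,k.sum(),P[k].mean(0).round(4),plane(n,uv[k].mean(0),0.011).round(4))
    dk=(c.max(1)<62);print('dark',dk.sum(),c[m].max(1).min())
E
```

```text
top bench z [-0.00538193 -0.00393608 -0.00193256  0.00046557] 0.0779747205662093 5976
rect mm ((559.1114501953125, -153.36769104003906), (199.66281127929688, 212.90525817871094), 89.43114471435547) [[452.0, -252.0], [665.0, -254.0], [667.0, -55.0], [454.0, -52.0]]
high 52 [ 0.50741322 -0.12463001  0.06723988]
grinder n 575 [0.0183353  0.02262099 0.02537524]
((567.2767333984375, 171.8945770263672), (129.62339782714844, 213.21888732910156), 64.57488250732422)
red 16 [0.6352 0.0851 0.014 ] [[0.6358 0.0853 0.011 ]]
brass 19 [0.4785 0.212  0.0137] [[0.4787 0.2124 0.011 ]]
dark 312 37
scene bench z [-0.00371725 -0.00251301 -0.0011082   0.00078866] 0.07962396158922681 5918
rect mm ((536.5166015625, -159.27528381347656), (215.29275512695312, 225.16796875), 27.25790023803711) [[389.0, -108.0], [492.0, -309.0], [684.0, -210.0], [581.0, -10.0]]
high 64 [ 0.50406649 -0.12397148  0.06605536]
grinder n 642 [0.01884082 0.02242815 0.02456019]
((554.169189453125, 150.16558837890625), (25.275449752807617, 219.847412109375), 50.721309661865234)
red 15 [0.6357 0.0868 0.0148] [[0.6342 0.0861 0.011 ]]
brass 16 [0.4778 0.2139 0.0152] [[0.4754 0.2138 0.011 ]]
dark 337 50
```

```bash
python3 - <<'E'
from m import *
for n,box in(('top',(295,140,370,220)),('scene',(175,180,260,250))):
    z=np.load(n+'0.npz');x0,y0,x1,y1=box
    d=z['d'];dm=cv2.medianBlur(d,5)
    v,u=np.mgrid[y0:y1,x0:x1];P=pts(n,np.c_[u.ravel(),v.ravel()],dm[y0:y1,x0:x1].ravel()).reshape(y1-y0,x1-x0,3)
    m=(P[:,:,2]>0.0035).astype(np.uint8)
    k,l,s,_=cv2.connectedComponentsWithStats(m);i=1+s[1:,4].argmax();M=l==i
    Q=P[M];r=cv2.minAreaRect(Q[:,:2].astype(np.float32)*1000);print(n,r,cv2.boxPoints(r).round(0).tolist())
    a=np.arctan2(-np.diff([0,1])[0],1)
    Pr,uv,c=cloud(n,n+'0',box)
    # yaw from rect
    bp=cv2.boxPoints(r);e=[bp[1]-bp[0],bp[2]-bp[1]];e=max(e,key=np.linalg.norm);e=e/np.linalg.norm(e);e=e if e[0]>0 else -e
    print('yaw',np.degrees(np.arctan2(e[1],e[0])))
    C=np.array(r[0])/1000;L=(Pr[:,:2]-C)@np.c_[e,[-e[1],e[0]]]
    H=(Pr[:,2])
    # height map in local frame
    for lo,hi,nm in((0.046,0.058,'tines'),(0.058,0.09,'prong'),(0.038,0.047,'walls')):
        k=(H>lo)&(H<hi)&(abs(L[:,0])<0.09)&(abs(L[:,1])<0.04);print(nm)
        q=L[k]*1000;print(np.c_[q,H[k]*1000].round(0).astype(int)[np.argsort(q[:,0])].tolist()[:70])
E
```

```text
top ((553.289794921875, -149.64169311523438), (71.96920776367188, 163.45156860351562), 60.051490783691406) [[465.0, -140.0], [606.0, -222.0], [642.0, -159.0], [500.0, -78.0]]
yaw -29.94851
tines
[[-61, -16, 56], [-60, 14, 57], [-59, 17, 52], [-58, 6, 56], [-57, -11, 54], [-55, 5, 54], [-51, 4, 52], [-51, -11, 48], [-49, 6, 56], [-23, -17, 46], [-6, -16, 47], [47, 10, 55], [47, -10, 47], [48, 11, 47], [48, -12, 51], [49, 15, 46], [49, -8, 50], [49, 13, 49], [49, -14, 50], [50, 11, 53], [50, -10, 52], [51, 14, 51], [52, 12, 55], [52, -13, 51], [52, 8, 50], [52, -9, 51], [53, -15, 50], [53, -11, 53], [54, 10, 50], [54, 15, 49], [54, 13, 54]]
prong
[[-61, -12, 65], [-61, -17, 68], [-61, 9, 63], [-60, -13, 71], [-60, 12, 67], [-60, -19, 73], [-59, -15, 75], [-59, 16, 64], [-58, -17, 78], [-58, 10, 62], [-58, 14, 66], [-58, -12, 68], [-57, -14, 74], [-57, -20, 76], [-57, 8, 60], [-56, 17, 62], [-56, 11, 63], [-56, -16, 73], [-56, -11, 69], [-55, 15, 66], [-55, -18, 77], [-55, -13, 73], [-55, 9, 62], [-54, 13, 68], [-54, -15, 76], [-53, 16, 66], [-53, 7, 59], [-53, -17, 78], [-52, 10, 62], 
[... 3092 characters left out ...]
3, 29, 41], [-42, -1, 41], [-41, -4, 42], [-40, -3, 40], [-40, 30, 45], [-39, 30, 40], [-37, -2, 43], [-36, -1, 41], [-36, 31, 38], [-36, -6, 40], [-35, 33, 47], [-34, 31, 45], [-34, 30, 40], [-34, -1, 44], [-33, 0, 39], [-32, -4, 40], [-31, -2, 39], [-31, 30, 42], [-30, 31, 39], [-29, -4, 43], [-28, 29, 43], [-28, -2, 41], [-28, 30, 40], [-26, -3, 42], [-25, 30, 42], [-25, -1, 41], [-24, 32, 41], [-23, -3, 45], [-23, 29, 42], [-22, -1, 42], [-21, -1, 39], [-21, 33, 45], [-20, -2, 43], [-19, -3, 38], [-19, 31, 44], [-19, 30, 39], [-17, -2, 46], [-17, 30, 44], [-17, -3, 41], [-16, 31, 42], [-13, -1, 45], [-13, 31, 44], [-13, -2, 40], [-13, 31, 40], [-12, -4, 43], [-11, -2, 41], [-11, 30, 46]]
```

```bash
python3 - <<'E'
from m import *
res=[]
for n,gb in(('top',(180,135,260,220)),('scene',(270,240,370,295))):
    P,uv,c=cloud(n,n+'0',gb)
    B=plane(n,uv,0.011)
    hsv=cv2.cvtColor(c.reshape(-1,1,3),cv2.COLOR_RGB2HSV).reshape(-1,3).astype(int)
    red=(hsv[:,1]>90)&(hsv[:,0]<12);br=(hsv[:,1]>90)&(hsv[:,0]>14)&(hsv[:,0]<30)
    r=B[red][:,:2].mean(0);b=B[br][:,:2].mean(0)
    e=(r-b)/np.linalg.norm(r-b)
    dk=(P[:,2]>0.006)
    L=(B[:,:2]-b)@np.c_[e,[-e[1],e[0]]]
    dk&=(abs(L[:,1])<0.02)&(L[:,0]>-.02)&(L[:,0]<.23)
    q=L[dk];print(n,'rb dist',np.linalg.norm(r-b),'len extents',q[:,0].min(),q[:,0].max())
    # centre of width by slice
    xs=np.arange(0.03,0.14,.01)
    mid=[(L[dk&(abs(L[:,0]-x)<.006),1].min()+L[dk&(abs(L[:,0]-x)<.006),1].max())/2 for x in xs]
    wd=[np.ptp(L[dk&(abs(L[:,0]-x)<.006),1]) for x in xs]
    p=np.polyfit(xs,mid,1);print('width',np.round(wd,4),'mid',np.round(mid,4),p)
    bodyk=dk&(c.max(1)<75)&(hsv[:,1]<60);xx=L[bodyk,0];print('dark x range',np.percentile(xx,[2,50,98]))
    print('yaw',np.degrees(np.arctan2(e[1],e[0])),'corr',np.degrees(p[0]))
    print('origin by ends', b+e*0.085, r-e*0.119, (b+r)/2-e*.017)
    print('origin w/ mid', (b+r)/2-e*.017+np.array([-e[1],e[0]])*np.polyval(p,.085))
# scene cloud in top's cradle frame
C=np.array([.55329,-.14964]);a=np.radians(-29.95);e=np.array([np.cos(a),np.sin(a)])
for n,box in(('top',(295,140,370,220)),('scene',(175,180,260,250))):
    P,uv,c=cloud(n,n+'0',box);L=(P[:,:2]-C)@np.c_[e,[-e[1],e[0]]]*1000;H=P[:,2]*1000
    k=(H>47)&(H<57)&(L[:,0]>30)&(L[:,0]<70)&(abs(L[:,1])<22);q=L[k];print(n,'fork x',np.percentile(q[:,0],[3,25,50,75,97]),'left',q[q[:,1]>0][:,1].mean(),'right',q[q[:,1]<0][:,1].mean(),k.sum())
    k=(H>47)&(L[:,0]<-44)&(L[:,0]>-70)&(abs(L[:,1])<26);q=L[k];print('rear x',np.percentile(q[:,0],[3,25,50,75,97]))
    k=(H>39)&(H<47)&(L[:,0]>-42)&(L[:,0]<20)&(abs(L[:,1])<24)
    for s in(1,-1):
        w=L[k&(L[:,1]*s>0)];print('wall',s,np.percentile(w[:,1],[5,50,95]),np.polyfit(w[:,0],w[:,1],1))
    k=(H>39)&(H<47)&(L[:,0]>-45)&(L[:,0]<35)&(abs(L[:,1])<24);print('wall x',np.percentile(L[k,0],[0,1,99,100]))
E
```

```text
top rb dist 0.20249328439777664 len extents -0.008722506712895308 0.20964579079739984
width [0.0221 0.0212 0.0212 0.0216 0.0216 0.0212 0.0213 0.0213 0.0213 0.0209
 0.0217 0.0213] mid [ 0.0005  0.0006  0.0007  0.0002  0.0007  0.0001  0.0007 -0.0001  0.0005
 -0.0001  0.0004 -0.0001] [-0.00483674  0.00074792]
dark x range [0.0252963  0.08335586 0.14209539]
yaw -38.88699529440418 corr -0.27712507346057164
origin by ends [0.54468932 0.15897793] [0.54351652 0.15992383] [0.54410292 0.15945088]
origin w/ mid [0.54431436 0.15971304]
scene rb dist 0.20341836129136479 len extents -0.010436145426475602 0.21020752025939007
width [0.0234 0.0226 0.0232 0.0225 0.0231 0.0224 0.023  0.0229 0.0229 0.0228
 0.0228 0.0231] mid [0.0003 0.0003 0.0003 0.0004 0.0004 0.0004 0.0005 0.0002 0.0006 0.0003
 0.     0.0002] [-0.0010828  0.0004135]
dark x range [0.02452611 0.08454582 0.14323212]
yaw -38.70892049566281 corr -0.06203984853907298
origin by ends [0.5420227  0.15987462] [0.54156883 0.16023835] [0.54179576 0.16005648]
origin w/ mid [0.5419968  0.16030733]
top fork x [47.31162883 49.34675675 51.35223582 52.82212453 54.0572725 ] left 11.731481366431089 right -11.1946996112911 18
rear x [-60.65968622 -57.82200768 -54.62784174 -50.74003775 -47.645112  ]
wall 1 [16.34127239 17.07325168 17.60685947] [-3.80894463e-03  1.69693206e+01]
wall -1 [-17.16023366 -16.57311602 -15.59762685] [-9.44132262e-03 -1.65259140e+01]
wall x [-42.31873667 -42.22970527  20.17180242  20.59184746]
scene fork x [45.90543859 47.65448828 49.27908084 50.352596   52.28406522] left 13.44862514197454 right -11.474335539102462 19
rear x [-62.0719374  -58.75575656 -55.1299507  -51.43255786 -49.14280766]
wall 1 [15.4162151  16.91569156 18.99766577] [-2.2876217e-03  1.7027908e+01]
wall -1 [-18.07464055 -15.86342747 -14.17431819] [-3.82465693e-03 -1.60322092e+01]
wall x [-44.34616088 -43.61032649  18.75205162  19.05117787]
```

```bash
cat >> h.py <<'E'
from scipy.spatial.transform import Rotation as Ro
def rot(q):return Ro.from_quat([q[1],q[2],q[3],q[0]])
def goal(az,pitch=0):
    # tool down, tool x azimuth az deg; pitch deg about tool x
    R=Ro.from_matrix(np.c_[[np.cos(np.radians(az)),np.sin(np.radians(az)),0],[np.sin(np.radians(az)),-np.cos(np.radians(az)),0],[0,0,-1]])
    return R*Ro.from_rotvec([np.radians(pitch),0,0])
def move(pos,G):
    s=env.get_state();R=rot(s['tool_rot'])
    print('shift mm',(R.inv().apply(np.array(pos)-s['eef_pos'])*1000).round(2),'turn deg',np.degrees((R.inv()*G).as_rotvec()).round(2),'t',s['t'])
E
python3 - <<'E'
from h import *
move([.543,.160,.10],goal(51))
E
```

```text
shift mm [-266.13  416.7   110.88] turn deg [ 0.02  0.09 12.82] t 0.1
```

Request:
step_arm --targets '[[[-0.266,0.417,0.111],[0,0.1,12.8],-1],[[-0.266,0.417,0.111],[0,0.1,12.8],-1],[[-0.266,0.417,0.111],[0,0.1,12.8],-1],[[-0.266,0.417,0.111],[0,0.1,12.8],-1],[[-0.266,0.417,0.111],[0,0.1,12.8],-1],[[-0.266,0.417,0.111],[0,0.1,12.8],-1],[[-0.266,0.417,0.111],[0,0.1,12.8],-1],[[-0.266,0.417,0.111],[0,0.1,12.8],-1],[[-0.266,0.417,0.111],[0,0.1,12.8],-1],[[-0.266,0.417,0.111],[0,0.1,12.8],-1],[[-0.266,0.417,0.111],[0,0.1,12.8],-1],[[-0.266,0.417,0.111],[0,0.1,12.8],-1],[[-0.266,0.417,0.111],[0,0.1,12.8],-1],[[-0.266,0.417,0.111],[0,0.1,12.8],-1],[[-0.266,0.417,0.111],[0,0.1,12.8],-1],[[-0.266,0.417,0.111],[0,0.1,12.8],-1]]'

```text
t: 1.43
eef_pos: [0.5427, 0.1628, 0.1003]
tool_rot: [-0.001, 0.902, 0.432, 0.001]
wrist_force: [-0.3, 1.0, -0.0]
finger_gap: 0.0861
```

```bash
python3 - <<'E'
from h import *
move([.543,.160,.10],goal(51))
shot('top','top1');shot('scene','scene1');s=env.get_state();print(s['wrist_force'],s['eef_pos'],s['finger_gap'])
a=np.load('top1.npz')['im'];b=np.load('scene1.npz')['im']
cv2.imwrite('pics/p1.png',np.hstack([cv2.resize(a[120:260,140:300],(400,350)),cv2.resize(b[180:320,230:390],(400,350))])[:,:,::-1])
E
```

```text
shift mm [-2.    1.95  0.33] turn deg [-0.08 -0.13  0.17] t 1.4333
[-0.38802519  0.2339549   0.10900916] [0.54282268 0.16302027 0.10055777] 0.0857351882468343
```

View pics/p1.png

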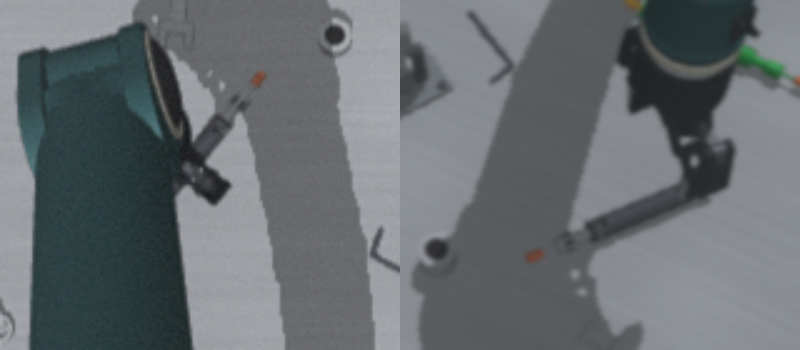

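The hand is over the grinder body, 3 mm off target. I'll correct that and descend.

Request:
step_arm --targets '[[[-0.002,0.002,0.03],[0,0,0.2],-1],[[-0.002,0.002,0.06],[0,0,0.2],-1],[[-0.002,0.002,0.08],[0,0,0.2],-1],[[-0.002,0.002,0.08],[0,0,0.2],-1],[[-0.002,0.002,0.08],[0,0,0.2],-1],[[-0.002,0.002,0.08],[0,0,0.2],-1]]'

```text
t: 2.03
eef_pos: [0.5447, 0.1592, 0.0216]
tool_rot: [-0.0, 0.903, 0.43, 0.002]
wrist_force: [0.1, 0.8, -0.5]
finger_gap: 0.0853
```

```bash
python3 - <<'E'
from h import *
move([.543,.160,.0035],goal(51))
E
```

```text
shift mm [-0.49 -1.88 18.06] turn deg [ 0.04 -0.2  -0.1 ] t 2.0333
```

Request:
step_arm --targets '[[[0,-0.001,0.018],[0,0,0],-1],[[0,-0.001,0.018],[0,0,0],-1],[[0,-0.001,0.018],[0,0,0],-1],[[0,-0.001,0.018],[0,0,0],1],[[0,-0.001,0.018],[0,0,0],1],[[0,-0.001,0.018],[0,0,0],1],[[0,-0.001,0.018],[0,0,0],1],[[0,-0.001,0.018],[0,0,0],1],[[0,-0.001,0.018],[0,0,0],1],[[0,-0.001,0.018],[0,0,0],1],[[0,-0.001,0.018],[0,0,0],1],[[0,-0.001,0.018],[0,0,0],1]]'

```text
t: 3.03
eef_pos: [0.5432, 0.1586, 0.0022]
tool_rot: [-0.0, 0.903, 0.429, 0.001]
wrist_force: [0.3, 0.1, 1.4]
finger_gap: 0.0003
```

```bash
python3 - <<'E'
from h import *
for i in range(3):
    s=env.get_state();print(s['eef_pos'],s['finger_gap'],s['wrist_force']);
move([.543,.160,.0035],goal(51))
E
```

```text
[0.54322562 0.1586365  0.00224422] 0.00028859204204257423 [0.33933931 0.09248202 1.43711182]
[0.54322562 0.1586365  0.00224422] 0.00028859204204257423 [0.33933931 0.09248202 1.43711182]
[0.54322562 0.1586365  0.00224422] 0.00028859204204257423 [0.33933931 0.09248202 1.43711182]
shift mm [ 0.92 -1.04 -1.25] turn deg [-0.01 -0.1  -0.18] t 3.0333
```

The gap is 0, so the fingers shut on nothing. I'll look before moving again.

```bash
python3 - <<'E'
from h import *
shot('top','top2');shot('scene','scene2')
a=np.load('top2.npz')['im'];b=np.load('scene2.npz')['im']
cv2.imwrite('pics/p2.png',np.hstack([cv2.resize(a[120:260,140:300],(400,350)),cv2.resize(b[210:320,260:390],(400,350))])[:,:,::-1])
E
```

```text
(no output)
```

View pics/p2.png

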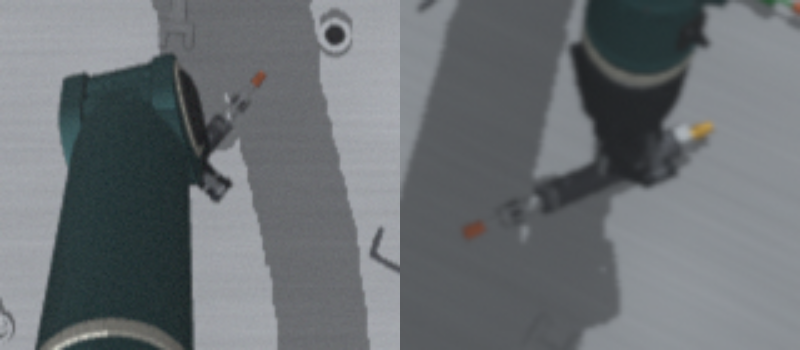

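```bash
python3 - <<'E'
from h import *
a=np.load('top2.npz')['im'];b=np.load('scene2.npz')['im']
cv2.imwrite('pics/p3.png',np.hstack([cv2.resize(a[140:220,195:255],(300,400),interpolation=2),cv2.resize(b[235:300,280:380],(500,400),interpolation=2)])[:,:,::-1])
s=env.get_state();print(s['finger_gap'],s['t'],s['wrist_force'])
E
```

```text
-0.00017120472573437076 3.1333 [-0.40547474 -0.43888844 -0.23336807]
```

View pics/p3.png

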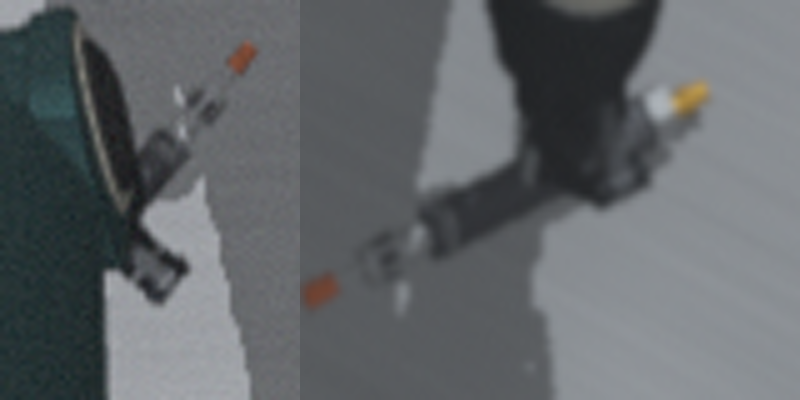

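```bash
python3 - <<'E'
from h import *
e=np.array([np.cos(np.radians(-39)),np.sin(np.radians(-39)),0]);o=np.array([.543,.16,.011]);s=env.get_state();p=s['eef_pos'];R=rot(s['tool_rot']).as_matrix();print(p,R.round(2))
for n in('top','scene'):
    print(n,'grinder -96,-62,-35,0,59,124',proj(n,[o+e*x for x in(-.096,-.062,-.035,0,.059,.124)]).round(0).tolist())
    print('tcp, +x43,-x43, tcp up50',proj(n,[p,p+R[:,0]*.043,p-R[:,0]*.043,p-R[:,2]*.05]).round(0).tolist())
    im=np.load(n+'2.npz')
    print([ (x, ) for x in []])
print(env.get_state()['finger_gap'])
# depth-based: points near hand above bench
from m import cloud
for n,b in(('scene',(300,235,375,290)),('top',(195,140,255,220))):
    P,uv,c=cloud(n,n+'2',b);L=(P-p)@R*1000
    k=(P[:,2]>.028)&(P[:,2]<.06)&(abs(L[:,0])<80)
    print(n,k.sum(),L[k].round(0)[::max(1,k.sum()//40)].astype(int).tolist())
E
```

```text
[0.54324453 0.15856739 0.00223442] [[ 0.63  0.78  0.  ]
 [ 0.78 -0.63  0.  ]
 [ 0.   -0.   -1.  ]]
top grinder -96,-62,-35,0,59,124 [[192.0, 213.0], [200.0, 204.0], [207.0, 196.0], [215.0, 185.0], [229.0, 168.0], [244.0, 150.0]]
tcp, +x43,-x43, tcp up50 [[216.0, 186.0], [204.0, 176.0], [228.0, 196.0], [213.0, 184.0]]
[]
scene grinder -96,-62,-35,0,59,124 [[361.0, 249.0], [349.0, 254.0], [340.0, 258.0], [327.0, 264.0], [306.0, 273.0], [281.0, 283.0]]
tcp, +x43,-x43, tcp up50 [[326.0, 265.0], [335.0, 280.0], [318.0, 251.0], [329.0, 256.0]]
[]
-0.00017120472573437076
scene 38 [[-7, 9, -54], [-5, 10, -52], [-5, 9, -47], [-2, 9, -53], [-3, 10, -45], [1, 11, -54], [-6, 10, -35], [-3, 9, -39], [2, 10, -49], [5, 10, -55], [-6, 9, -28], [-2, 10, -37], [1, 9, -42], [5, 9, -49], [-1, 10, -34], [2, 9, -38], [5, 9, -44], [6, 7, -45], [7, 4, -44], [10, 4, -50], [-1, 9, -27], [3, 10, -36], [5, 8, -38], [7, 7, -40], [9, 5, -43], [13, 6, -51], [3, 9, -30], [7, 9, -36], [7, 6, -34], [10, 5, -39], [12, 5, -43], [5, 9, -28], [6, 8, -29], [8, 6, -30], [11, 6, -37], [13, 5, -40], [12, 6, -33], [13, 4, -33]]
top 0 []
```

```bash
python3 - <<'E'
from m import *
o=None
for tag in('0','2'):
  for n,gb in(('top',(180,135,260,220)),('scene',(270,240,370,295))):
    P,uv,c=cloud(n,n+tag,gb);B=plane(n,uv,0.011)
    hsv=cv2.cvtColor(c.reshape(-1,1,3),cv2.COLOR_RGB2HSV).reshape(-1,3).astype(int)
    red=(hsv[:,1]>90)&(hsv[:,0]<12);br=(hsv[:,1]>90)&(hsv[:,0]>14)&(hsv[:,0]<30)
    print(tag,n,[(k.sum(),B[k].mean(0).round(4)[:2],uv[k].mean(0).round(1),P[k][:,2].mean().round(4)) for k in(red,br) if k.any()])
b=np.load('scene2.npz')['im'];a=np.load('scene0.npz')['im']
cv2.imwrite('pics/p4.png',np.vstack([cv2.resize(x[240:295,275:375],(540,297),interpolation=2) for x in(a,b)])[:,:,::-1])
E
```

```text
0 top [(np.int64(19), array([0.6361, 0.0852]), array([243.2, 150.7]), np.float64(0.0141)), (np.int64(22), array([0.4785, 0.2123]), array([195.1, 209.6]), np.float64(0.0133))]
0 scene [(np.int64(21), array([0.6344, 0.0858]), array([283.5, 281.8]), np.float64(0.0145)), (np.int64(19), array([0.4757, 0.213 ]), array([357.4, 250.5]), np.float64(0.0153))]
2 top [(np.int64(17), array([0.6354, 0.0856]), array([243., 151.]), np.float64(0.015))]
2 scene [(np.int64(17), array([0.6348, 0.0857]), array([283.4, 281.9]), np.float64(0.0151)), (np.int64(21), array([0.476 , 0.2128]), array([357.2, 250.5]), np.float64(0.016))]
```

View pics/p4.png

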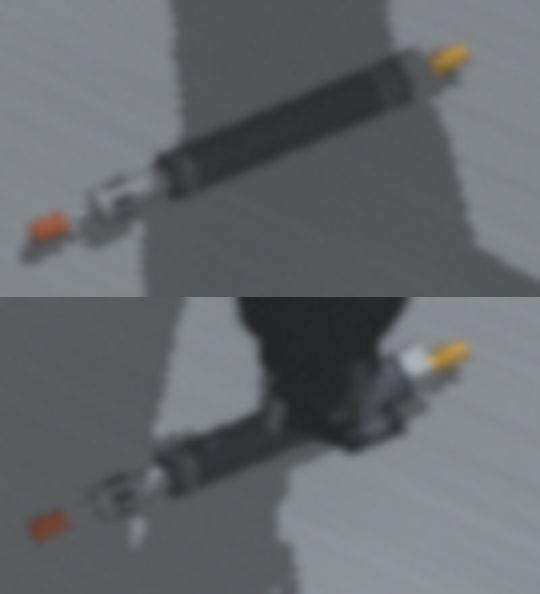

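```bash
python3 - <<'E'
from m import *
p=env.get_state()['eef_pos'];R=rot(env.get_state()['tool_rot']).as_matrix()
d=np.load('scene2.npz')['d']
for v in range(250,272,3):
    us=np.arange(322,356,3);P=pts('scene',np.c_[us,0*us+v],d[v,us]);L=((P-p)@R*1000).round(0).astype(int)
    print(v,[(int(u),*map(int,l)) for u,l in zip(us,L)])
E
```

```text
250 [(322, -42, -10, 2), (325, -5, 10, -77), (328, 16, 19, -121), (331, 20, 14, -124), (334, 25, 10, -130), (337, 35, 10, -148), (340, 37, 4, -147), (343, 37, -4, -141), (346, -17, -65, 0), (349, -5, -64, -21), (352, -3, -71, -20), (355, -2, -80, -14)]
253 [(322, -34, -6, 2), (325, -2, 11, -69), (328, 15, 16, -103), (331, 17, 9, -102), (334, 27, 10, -120), (337, 36, 9, -135), (340, 39, 4, -137), (343, 38, -6, -127), (346, -1, -52, -22), (349, 2, -59, -21), (352, 5, -66, -20), (355, 7, -74, -19)]
256 [(322, -27, -2, 2), (325, -2, 9, -53), (328, 15, 14, -88), (331, 12, 3, -73), (334, 16, -2, -77), (337, 38, 9, -124), (340, 42, 4, -128), (343, 44, -3, -125), (346, 5, -50, -18), (349, 8, -57, -17), (352, 9, -65, -13), (355, 12, -72, -14)]
259 [(322, -19, 2, 1), (325, 1, 9, -42), (328, 13, 10, -65), (331, 18, 6, -71), (334, 23, 2, -77), (337, 26, -4, -77), (340, 43, 3, -115), (343, 48, -1, -120), (346, 46, -12, -107), (349, 11, -57, -7), (352, 11, -66, 0), (355, 13, -74, 3)]
262 [(322, -4, 12, -20), (325, 3, 9, -30), (328, 10, 5, -39), (331, 26, 10, -74), (334, 36, 11, -93), (337, 43, 9, -105), (340, 46, 3, -106), (343, 52, 1, -115), (346, 55, -6, -115), (349, 57, -12, -113), (352, 18, -63, 3), (355, 21, -69, 1)]
265 [(322, 3, 15, -18), (325, 7, 10, -21), (328, 9, 2, -18), (331, 11, -5, -16), (334, 38, 10, -82), (337, 48, 11, -101), (340, 56, 9, -114), (343, 58, 3, -113), (346, 60, -3, -113), (349, 61, -11, -107), (352, 25, -59, 2), (355, 27, -67, 5)]
268 [(322, 9, 19, -16), (325, 11, 11, -13), (328, 12, 2, -7), (331, 11, -7, 2), (334, 15, -14, 1), (337, 18, -20, 0), (340, 59, 11, -107), (343, 24, -34, 1), (346, 26, -42, 4), (349, 29, -49, 4), (352, 32, -55, 2), (355, 35, -61, 2)]
271 [(322, 9, 16, 4), (325, 13, 10, 1), (328, 15, 3, 4), (331, 19, -3, 1), (334, 21, -10, 3), (337, 24, -17, 2), (340, 26, -25, 5), (343, 30, -30, 2), (346, 33, -37, 1), (349, 36, -44, 3), (352, 39, -51, 2), (355, 42, -58, 3)]
```

The grinder hasn't moved, yet the fingers read and look shut just above it. The real fingertips may be higher than the reported TCP. I'll lift clear with the fingers shut and measure the tip.

Request:
step_arm --targets '[[[0,0,-0.02],[0,0,0],1],[[0,0,-0.04],[0,0,0],1],[[0,0,-0.06],[0,0,0],1],[[0,0,-0.06],[0,0,0],1],[[0,0,-0.06],[0,0,0],1],[[0,0,-0.06],[0,0,0],1]]'

```text
t: 3.63
eef_pos: [0.5427, 0.1585, 0.0618]
tool_rot: [-0.001, 0.903, 0.429, 0.0]
wrist_force: [-0.2, 0.2, 0.7]
finger_gap: 0.0
```

```bash
python3 - <<'E'
from m import *
shot('scene','scene3');shot('top','top3')
s=env.get_state();p=s['eef_pos'];R=rot(s['tool_rot']).as_matrix();print(p,s['finger_gap'],s['wrist_force'])
print(proj('scene',[p,p-R[:,2]*.019,p-R[:,2]*.04]))
b=np.load('scene3.npz')['im']
cv2.imwrite('pics/p5.png',cv2.resize(b[215:295,270:390],(800,533),interpolation=2)[:,:,::-1])
d=np.load('scene3.npz')['d']
for v in range(238,268,2):
    us=np.arange(318,345,3);P=pts('scene',np.c_[us,0*us+v],d[v,us]);L=((P-p)@R*1000).round(0).astype(int)
    print(v,[(int(u),*map(int,l)) for u,l in zip(us,L)])
E
```

```text
[0.5423381  0.15828199 0.06120098] -9.439900072442947e-05 [ 0.66457065  0.16777223 -0.41312378]
[[329.03660141 253.63217994]
 [329.9487481  249.86630854]
 [330.99391955 245.55123362]]
238 [(318, -77, -16, 62), (321, -73, -23, 60), (324, -71, -31, 63), (327, -7, 10, -72), (330, 11, 16, -104), (333, 18, 15, -115), (336, 21, 10, -117), (339, 30, 9, -131), (342, 37, 8, -141)]
240 [(318, -73, -14, 65), (321, -68, -20, 60), (324, -65, -27, 61), (327, -5, 11, -66), (330, 11, 15, -95), (333, 18, 13, -105), (336, 23, 10, -111), (339, 32, 10, -126), (342, 39, 8, -136)]
242 [(318, -65, -10, 60), (321, -62, -17, 61), (324, -61, -25, 64), (327, -4, 10, -57), (330, 13, 16, -90), (333, 17, 11, -93), (336, 23, 8, -101), (339, 33, 10, -120), (342, 40, 8, -130)]
244 [(318, -60, -8, 60), (321, -57, -15, 60), (324, -54, -22, 61), (327, -3, 10, -49), (330, 8, 11, -69), (333, 16, 9, -81), (336, 16, 1, -75), (339, 19, -5, -76), (342, 22, -10, -77)]
246 [(318, -56, -6, 63), (321, -52, -12, 61), (324, -49, -19, 60), (327, -1, 10, -43), (330, 10, 11, -64), (333, 14, 6, -65), (336, 21, 4, -76), (339, 24, -2, -
[... 1131 characters left out ...]
60 [(318, -21, 12, 62), (321, -17, 6, 61), (324, -8, 4, 44), (327, -3, -1, 40), (330, 0, -8, 41), (333, 3, -14, 40), (336, 7, -20, 38), (339, 8, -28, 41), (342, 10, -36, 45)]
262 [(318, -15, 16, 59), (321, -4, 15, 39), (324, -1, 9, 39), (327, 2, 2, 39), (330, 5, -5, 39), (333, 7, -13, 42), (336, 11, -19, 40), (339, 11, -28, 47), (342, 13, -36, 50)]
264 [(318, -3, 24, 41), (321, 0, 17, 41), (324, 4, 11, 38), (327, 8, 5, 37), (330, 9, -3, 42), (333, 10, -12, 47), (336, 13, -18, 45), (339, 11, -30, 60), (342, 14, -36, 60)]
266 [(318, 3, 27, 38), (321, 5, 20, 40), (324, 8, 13, 40), (327, 10, 5, 44), (330, 11, -3, 48), (333, 9, -14, 61), (336, 12, -21, 62), (339, 15, -28, 63), (342, 18, -35, 63)]
```

View pics/p5.png

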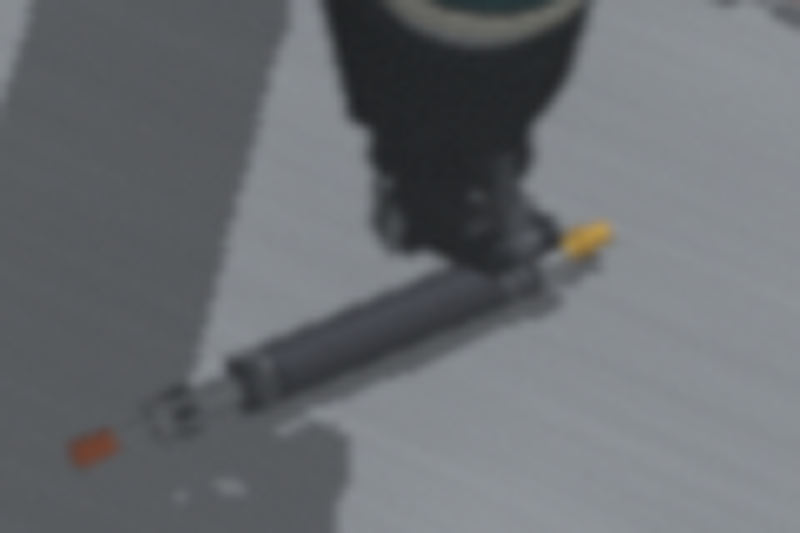

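The finger's lowest visible edge sits about 20 mm behind the reported TCP. The tip's expected row at u=327 is about 255, but it ends near row 251. I'll check that by touching bare bench beside the grinder with the fingers shut.

Request:
step_arm --targets '[[[0.03,0,0],[0,0,0],1],[[0.06,0,0.01],[0,0,0],1],[[0.06,0,0.03],[0,0,0],1],[[0.06,0,0.05],[0,0,0],1],[[0.06,0,0.056],[0,0,0],1],[[0.06,0,0.058],[0,0,0],1],[[0.06,0,0.058],[0,0,0],1]]'

```text
t: 4.32
eef_pos: [0.5805, 0.2045, 0.0036]
tool_rot: [-0.0, 0.903, 0.429, -0.0]
wrist_force: [-0.3, 0.2, 0.3]
finger_gap: -0.0003
```

Request:
step_arm --targets '[[[0,0,0.004],[0,0,0],1],[[0,0,0.008],[0,0,0],1],[[0,0,0.01],[0,0,0],1],[[0,0,0.01],[0,0,0],1]]'

```text
t: 4.65
eef_pos: [0.5811, 0.2051, -0.0055]
tool_rot: [-0.0, 0.903, 0.429, 0.001]
wrist_force: [0.6, -0.1, 0.3]
finger_gap: -0.0001
```

Now below "zero" with no contact, so the TCP reading does have an offset. I'll continue gently.

Request:
step_arm --targets '[[[0,0,0.003],[0,0,0],1],[[0,0,0.006],[0,0,0],1],[[0,0,0.008],[0,0,0],1],[[0,0,0.008],[0,0,0],1]]'

```text
t: 4.98
eef_pos: [0.5808, 0.2051, -0.0141]
tool_rot: [-0.0, 0.903, 0.429, 0.0]
wrist_force: [-0.3, -0.6, -1.3]
finger_gap: -0.0004
```

Request:
step_arm --targets '[[[0,0,0.001],[0,0,0],1],[[0,0,0.002],[0,0,0],1],[[0,0,0.003],[0,0,0],1],[[0,0,0.003],[0,0,0],1]]'

```text
t: 5.32
eef_pos: [0.5811, 0.2051, -0.0168]
tool_rot: [-0.0, 0.903, 0.429, 0.001]
wrist_force: [0.3, 0.1, 0.2]
finger_gap: -0.0002
```

Request:
step_arm --targets '[[[0,0,0.001],[0,0,0],1],[[0,0,0.002],[0,0,0],1],[[0,0,0.003],[0,0,0],1],[[0,0,0.003],[0,0,0],1]]'

```text
t: 5.65
eef_pos: [0.5812, 0.2051, -0.0197]
tool_rot: [-0.0, 0.903, 0.429, 0.001]
wrist_force: [-0.5, -1.1, 0.1]
finger_gap: -0.0001
```

Request:
step_arm --targets '[[[0,0,0.001],[0,0,0],1],[[0,0,0.002],[0,0,0],1],[[0,0,0.002],[0,0,0],1]]'

```text
t: 5.9
eef_pos: [0.5813, 0.2052, -0.0199]
tool_rot: [-0.001, 0.903, 0.429, 0.001]
wrist_force: [-4.5, -1.9, 13.3]
finger_gap: 0.0001
```

The bench contact comes at reported z = -0.0198, so the true tip is about 20 mm short of the reported TCP. I'll go back over the grinder with that corrected.

Request:
step_arm --targets '[[[0,0,-0.03],[0,0,0],0],[[0,0,-0.06],[0,0,0],-1],[[-0.03,0,-0.08],[0,0,0],-1],[[-0.058,0,-0.08],[0,0,0],-1],[[-0.058,0,-0.08],[0,0,0],-1],[[-0.058,0,-0.08],[0,0,0],-1],[[-0.058,0,-0.08],[0,0,0],-1]]'

```text
t: 6.48
eef_pos: [0.5448, 0.1606, 0.0584]
tool_rot: [-0.001, 0.903, 0.429, 0.001]
wrist_force: [-0.3, 0.8, 0.2]
finger_gap: 0.0832
```

```bash
python3 - <<'E'
from h import *
move([.543,.160,-.0165],goal(51));print(env.get_state()['finger_gap'])
E
```

```text
shift mm [-1.86 -1.02 74.89] turn deg [-0.01 -0.15 -0.17] t 6.4833
0.08324765525071548
```

Request:
step_arm --targets '[[[-0.0015,-0.001,0.03],[0,0,0],-1],[[-0.0015,-0.001,0.06],[0,0,0],-1],[[-0.0015,-0.001,0.074],[0,0,0],-1],[[-0.0015,-0.001,0.074],[0,0,0],-1],[[-0.0015,-0.001,0.074],[0,0,0],-1],[[-0.0015,-0.001,0.074],[0,0,0],1],[[-0.0015,-0.001,0.074],[0,0,0],1],[[-0.0015,-0.001,0.074],[0,0,0],1],[[-0.0015,-0.001,0.074],[0,0,0],1],[[-0.0015,-0.001,0.074],[0,0,0],1],[[-0.0015,-0.001,0.074],[0,0,0],1],[[-0.0015,-0.001,0.074],[0,0,0],1]]'

```text
t: 7.48
eef_pos: [0.5434, 0.16, -0.0148]
tool_rot: [-0.0, 0.903, 0.429, 0.001]
wrist_force: [0.0, 0.7, 6.2]
finger_gap: 0.0196
```

```bash
python3 - <<'E'
from h import *
C=np.array([.55329,-.14964]);a=np.radians(-30.2);e=np.array([np.cos(a),np.sin(a)]);nrm=np.array([-e[1],e[0]])
f=C+e*.0500+nrm*.0005; print('fork',f,'origin of grinder when seated',f-e*.067*np.cos(.25))
s=env.get_state();print(s['finger_gap'],s['eef_pos'],s['wrist_force'])
E
```

```text
fork [ 0.59675525 -0.17435886] origin of grinder when seated [ 0.54064901 -0.14170425]
0.01962880650790158 [ 0.54337637  0.15999682 -0.01479591] [0.02549303 0.67430912 6.16561999]
```

The gap is 19.6 mm, so something is held. I'll lift and check.

Request:
step_arm --targets '[[[0,0,-0.01],[0,0,0],1],[[0,0,-0.03],[0,0,0],1],[[0,0,-0.06],[0,0,0],1],[[0,0,-0.1],[0,0,0],1],[[0,0,-0.13],[0,0,0],1],[[0,0,-0.13],[0,0,0],1],[[0,0,-0.13],[0,0,0],1]]'

```text
t: 8.07
eef_pos: [0.5434, 0.1598, 0.1161]
tool_rot: [-0.0, 0.903, 0.429, 0.002]
wrist_force: [-0.9, 0.3, -4.3]
finger_gap: 0.0193
```

```bash
python3 - <<'E'
from h import *
s=env.get_state();print(s['finger_gap'],s['eef_pos'],s['wrist_force'],s['torque'])
b,_=shot('scene','scene4')
cv2.imwrite('pics/p6.png',cv2.resize(b[190:290,260:400],(800,571),interpolation=2)[:,:,::-1])
move([.5406,-.1417,.115],goal(59.8))
E
```

```text
0.01926869666320272 [0.54335407 0.15975441 0.11605136] [-0.87661137  0.34174146 -4.27491245] [-0.01648154  0.08722957  0.04816394]
shift mm [-234.12  189.15   -1.25] turn deg [-0.03 -0.08 -8.98] t 8.1167
```

View pics/p6.png

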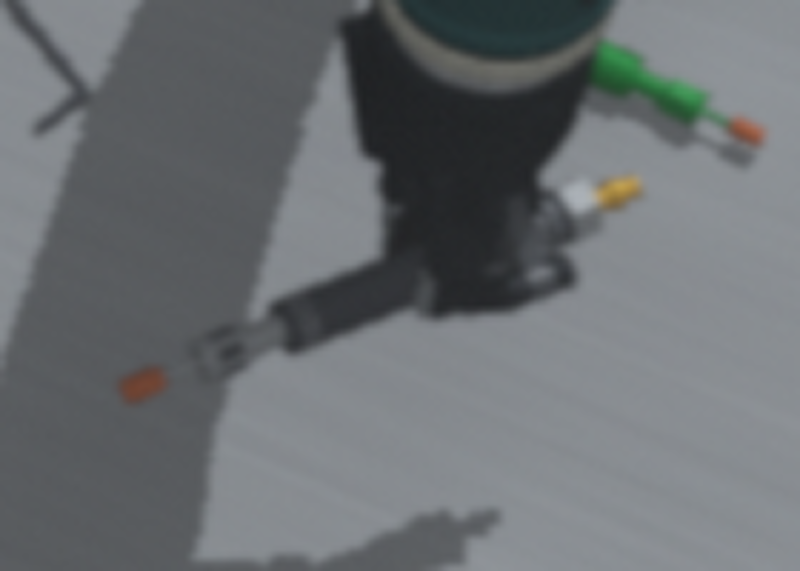

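Held level, about 0.43 kg. Now I'll carry it over the cradle and pitch the nose down.

```bash
cat >> h.py <<'E'
OFF=.0258
F=np.array([.59675,-.17436,.042]);YAW=-30.2
def place(dz=0,dx=0,dy=0,pitch=14.3,yaw=YAW):
    G=goal(yaw+90,pitch);M=G.as_matrix();e=np.array([np.cos(np.radians(yaw)),np.sin(np.radians(yaw)),0]);n=np.array([-e[1],e[0],0])
    g=F+e*dx+n*dy+[0,0,dz]-M[:,1]*.067
    return g+M[:,2]*OFF,G
E
python3 - <<'E'
from h import *
p,G=place(.05);print(p);move(p,G)
E
```

```text
[ 0.53513012 -0.13849637  0.08354833]
shift mm [-235.13  182.91   30.2 ] turn deg [14.24 -1.19 -8.92] t 8.1167
```

Request:
step_arm --targets '[[[-0.235,0.183,0],[0,0,-8.9],1],[[-0.235,0.183,0],[0,0,-8.9],1],[[-0.235,0.183,0],[0,0,-8.9],1],[[-0.235,0.183,0],[0,0,-8.9],1],[[-0.235,0.183,0],[0,0,-8.9],1],[[-0.235,0.183,0],[0,0,-8.9],1],[[-0.235,0.183,0],[0,0,-8.9],1],[[-0.235,0.183,0],[0,0,-8.9],1],[[-0.235,0.183,0],[0,0,-8.9],1],[[-0.235,0.183,0.01],[7,-0.6,-8.9],1],[[-0.235,0.183,0.02],[14.2,-1.2,-8.9],1],[[-0.235,0.183,0.03],[14.2,-1.2,-8.9],1],[[-0.235,0.183,0.03],[14.2,-1.2,-8.9],1],[[-0.235,0.183,0.03],[14.2,-1.2,-8.9],1],[[-0.235,0.183,0.03],[14.2,-1.2,-8.9],1]]'

```text
t: 9.37
eef_pos: [0.5353, -0.1369, 0.0837]
tool_rot: [-0.108, 0.86, 0.495, -0.062]
wrist_force: [-0.0, 0.1, -3.4]
finger_gap: 0.0196
```

```bash
python3 - <<'E'
from h import *
a,_=shot('top','top5');b,_=shot('scene','scene5')
cv2.imwrite('pics/p7.png',np.hstack([cv2.resize(a[120:240,270:390],(400,400),interpolation=2),cv2.resize(b[150:270,150:270],(400,400),interpolation=2)])[:,:,::-1])
p,G=place(.05);print(p);move(p,G);s=env.get_state();print(s['finger_gap'],s['wrist_force'])
M=rot(s['tool_rot']).as_matrix();g=s['eef_pos']-M[:,2]*OFF
for n in('top','scene'):print(n,proj(n,[g+M[:,1]*x for x in(.119,.067,-.085)]).round(1).tolist())
E
```

```text
[ 0.53513012 -0.13849637  0.08354833]
shift mm [-1.43  0.07  1.26] turn deg [ 0.15 -0.04  0.05] t 9.4667
0.019798323348138608 [ 0.0062083   0.34704474 -3.37080769]
top [[353.6, 143.7], [344.6, 160.1], [316.7, 210.5]]
scene [[176.6, 222.2], [194.8, 209.8], [246.6, 174.2]]
```

View pics/p7.png

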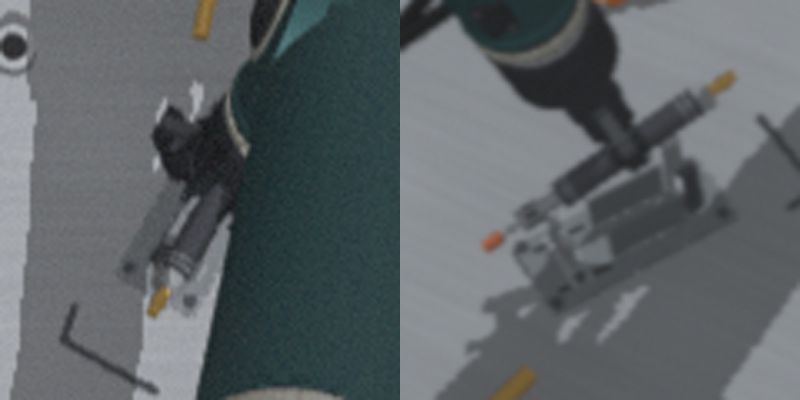

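The scene view shows the grinder nose-down over the cradle, with the stone near scene px (178,222) and the nipple near (246,174). I'll check it against the predicted positions and measure the fork in the same view.

```bash
cat > chk.py <<'E'
from m import *
def chk(tag):
    s=env.get_state();M=rot(s['tool_rot']).as_matrix();g=s['eef_pos']-M[:,2]*OFF
    for n,gb in(('scene',(150,150,265,260)),('top',(295,130,375,222))):
        try:P,uv,c=cloud(n,n+tag,gb)
        except Exception:continue
        hsv=cv2.cvtColor(c.reshape(-1,1,3),cv2.COLOR_RGB2HSV).reshape(-1,3).astype(int)
        red=(hsv[:,1]>100)&(hsv[:,0]<11)&(P[:,2]>.02);br=(hsv[:,1]>90)&(hsv[:,0]>13)&(hsv[:,0]<30)&(P[:,2]>.02)
        for nm,k,x in(('red',red,.119),('brass',br,-.085)):
            if k.sum()<4: continue
            w=g+M[:,1]*x;q=P[k].mean(0)
            print(n,nm,k.sum(),'px',uv[k].mean(0).round(2),'pred',proj(n,w).round(2)[0],'diff tool axes mm (meas-pred)',((q-w)@M*1000).round(1))
E
python3 - <<'E'
from chk import *
chk('5')
# fork in scene5
C=np.array([.55329,-.14964]);a=np.radians(-30.2);e=np.array([np.cos(a),np.sin(a)])
P,uv,c=cloud('scene','scene5',(175,180,260,250));L=(P[:,:2]-C)@np.c_[e,[-e[1],e[0]]]*1000;H=P[:,2]*1000
k=(H>44)&(H<58)&(L[:,0]>40)&(L[:,0]<62)&(abs(L[:,1])<22)
print(np.c_[uv[k],L[k].round(0),H[k].round(0)].astype(int).tolist())
E
```

```text
scene red 14 px [177.36 221.93] pred [176.64 222.17] diff tool axes mm (meas-pred) [ 2.2 -2.1 -2.3]
scene brass 19 px [246.16 174.37] pred [246.64 174.21] diff tool axes mm (meas-pred) [ 1.9  1.5 -3.4]
top brass 29 px [317.28 209.72] pred [316.71 210.52] diff tool axes mm (meas-pred) [-0.1  1.5 -2.8]
[[195, 214, 48, -17, 48], [196, 214, 47, -13, 52], [195, 215, 51, -10, 54], [196, 215, 48, -10, 52], [197, 215, 46, -10, 51], [195, 216, 51, -11, 48], [196, 216, 49, -8, 51], [197, 216, 47, -9, 48], [195, 217, 53, -8, 50], [196, 217, 50, -8, 47], [197, 217, 48, -7, 48], [199, 221, 49, 6, 46], [200, 221, 48, 11, 52], [201, 221, 45, 11, 50], [199, 222, 51, 10, 49], [200, 222, 49, 14, 52], [201, 222, 47, 13, 50], [199, 223, 53, 16, 53], [200, 223, 50, 14, 48], [201, 223, 47, 13, 45], [202, 223, 45, 15, 46], [200, 224, 51, 15, 45], [201, 224, 49, 16, 45]]
```

Request:
step_arm --targets '[[[-0.002,0.004,0.015],[0,0,0],1],[[-0.002,0.007,0.028],[0,0,0],1],[[-0.002,0.007,0.028],[0,0,0],1],[[-0.002,0.007,0.028],[0,0,0],1],[[-0.002,0.007,0.028],[0,0,0],1]]'

```text
t: 9.88
eef_pos: [0.5353, -0.1398, 0.0555]
tool_rot: [-0.107, 0.86, 0.495, -0.061]
wrist_force: [0.7, -0.2, -3.4]
finger_gap: 0.0194
```

```bash
python3 - <<'E'
from chk import *
b,_=shot('scene','scene6')
cv2.imwrite('pics/p8.png',cv2.resize(b[180:240,165:255],(800,533),interpolation=2)[:,:,::-1])
p,G=place(.02);move(p,G);s=env.get_state();print(s['finger_gap'],s['wrist_force'])
chk('6')
E
```

```text
shift mm [ 1.02 -0.46  2.29] turn deg [ 0.13 -0.04 -0.  ] t 9.9333
0.019830213567153664 [ 0.0504503   0.56025525 -4.04206606]
scene red 13 px [179.   227.38] pred [178.34 227.76] diff tool axes mm (meas-pred) [ 2.6 -2.5 -3.7]
scene brass 18 px [246.11 181.17] pred [246.58 180.94] diff tool axes mm (meas-pred) [ 2.2  1.6 -3.7]
```

View pics/p8.png

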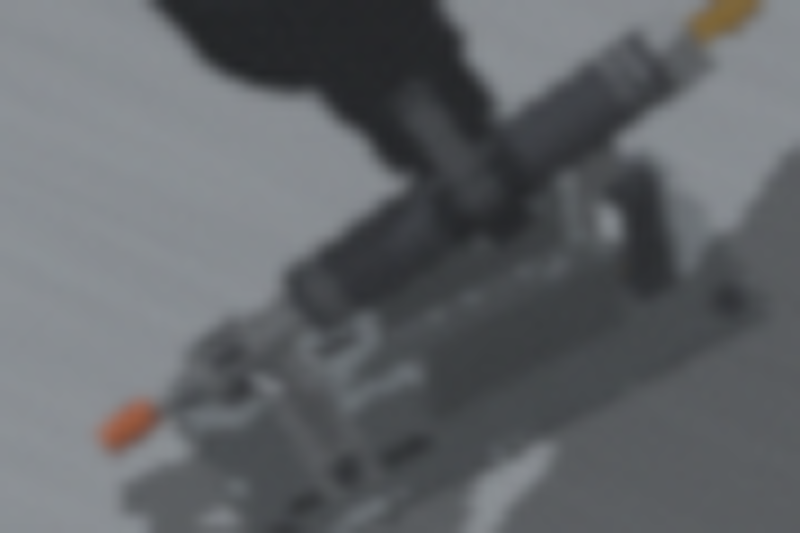

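Request:
step_arm --targets '[[[0,0.001,0.004],[0,0,0],1],[[0,0.002,0.007],[0,0,0],1],[[0,0.0025,0.01],[0,0,0],1],[[0,0.0025,0.01],[0,0,0],1],[[0,0.0025,0.01],[0,0,0],1]]'

```text
t: 10.35
eef_pos: [0.5347, -0.1398, 0.0444]
tool_rot: [-0.108, 0.86, 0.495, -0.062]
wrist_force: [-0.6, 0.1, -3.7]
finger_gap: 0.0198
```

```bash
python3 - <<'E'
from chk import *
b,_=shot('scene','scene7')
cv2.imwrite('pics/p9.png',cv2.resize(b[180:240,165:255],(800,533),interpolation=2)[:,:,::-1])
p,G=place(.01);move(p,G);s=env.get_state();print(s['finger_gap'],s['wrist_force'],s['torque'])
chk('7')
E
```

```text
shift mm [ 1.3  -0.28  1.12] turn deg [ 0.06 -0.01 -0.02] t 10.4
0.019733628222257635 [-0.59381607  0.46283821 -3.91548821] [-0.21381353 -0.37594367  0.00989793]
scene red 14 px [180.  229.5] pred [179.36 229.9 ] diff tool axes mm (meas-pred) [ 1.7 -2.3 -2.5]
scene brass 17 px [246.35 183.65] pred [246.92 183.45] diff tool axes mm (meas-pred) [ 2.   1.7 -3.8]
```

View pics/p9.png

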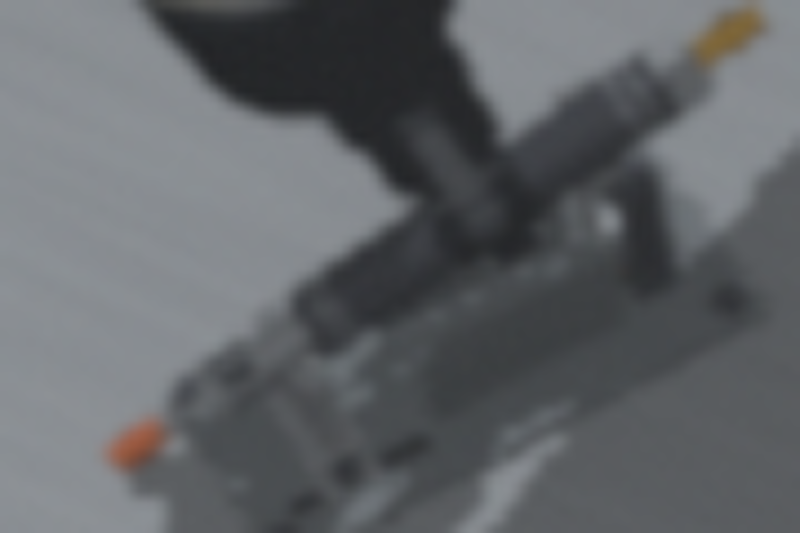

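Request:
step_arm --targets '[[[0,0.0005,0.002],[0,0,0],1],[[0,0.001,0.004],[0,0,0],1],[[0,0.0012,0.005],[0,0,0],1],[[0,0.0012,0.005],[0,0,0],1],[[0,0.0012,0.005],[0,0,0],1]]'

```text
t: 10.82
eef_pos: [0.5349, -0.1399, 0.0394]
tool_rot: [-0.108, 0.86, 0.494, -0.062]
wrist_force: [0.1, 0.3, -3.7]
finger_gap: 0.0196
```

Request:
step_arm --targets '[[[0,0.0005,0.001],[0,0,0],1],[[0,0.0008,0.003],[0,0,0],1],[[0,0.0008,0.003],[0,0,0],1],[[0,0.0008,0.003],[0,0,0],1]]'

```text
t: 11.15
eef_pos: [0.535, -0.1397, 0.0363]
tool_rot: [-0.108, 0.86, 0.495, -0.062]
wrist_force: [0.5, 1.2, -3.9]
finger_gap: 0.0196
```

Request:
step_arm --targets '[[[0,0.0003,0.001],[0,0,0],1],[[0,0.0005,0.002],[0,0,0],1],[[0,0.0005,0.002],[0,0,0],1],[[0,0.0005,0.002],[0,0,0],1]]'

```text
t: 11.48
eef_pos: [0.5352, -0.1397, 0.0345]
tool_rot: [-0.107, 0.86, 0.495, -0.061]
wrist_force: [0.8, 1.1, -2.3]
finger_gap: 0.0197
```

```bash
python3 - <<'E'
from chk import *
b,_=shot('scene','scene8');a,_=shot('top','top8')
cv2.imwrite('pics/p10.png',np.hstack([cv2.resize(b[180:240,165:225],(400,400),interpolation=2),cv2.resize(b[165:225,195:255],(400,400),interpolation=2)])[:,:,::-1])
p,G=place(.0);move(p,G);s=env.get_state();print(s['finger_gap'],s['wrist_force'],s['torque'])
chk('8')
E
```

```text
shift mm [ 1.04 -0.41  1.06] turn deg [ 0.08 -0.04 -0.01] t 11.5833
0.01966806866575661 [ 1.00952187  0.5117041  -1.62272462] [ 0.06923836 -0.46888266 -0.09197605]
scene red 12 px [180.83 231.5 ] pred [180.17 232.03] diff tool axes mm (meas-pred) [ 1.8 -2.6 -3.1]
scene brass 16 px [246.5 186. ] pred [247.18 185.92] diff tool axes mm (meas-pred) [ 1.1  1.7 -3.1]
top brass 27 px [316.33 210.52] pred [315.67 211.75] diff tool axes mm (meas-pred) [ 0.3  2.4 -3.8]
```

View pics/p10.png

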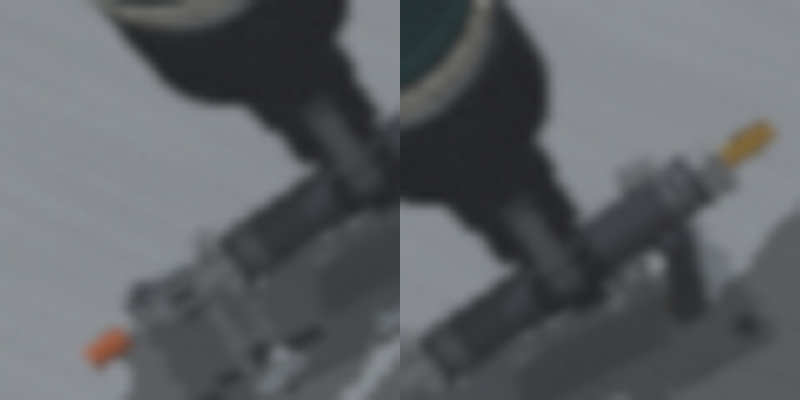

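The neck sits between the tines: the far tine is visible behind it and the near tine in front. The load is starting to transfer. One more millimetre, then I'll release slowly.

Request:
step_arm --targets '[[[0,0.0003,0.001],[0,0,0],1],[[0,0.0003,0.001],[0,0,0],1],[[0,0.0003,0.001],[0,0,0],1]]'

```text
t: 11.83
eef_pos: [0.5353, -0.1398, 0.034]
tool_rot: [-0.107, 0.86, 0.495, -0.061]
wrist_force: [-0.7, 1.7, 4.6]
finger_gap: 0.0199
```

Request:
step_arm --targets '[[[0,0,0],[0,0,0],0.5],[[0,0,0],[0,0,0],0.3],[[0,0,0],[0,0,0],0],[[0,0,0],[0,0,0],0],[[0,0,0],[0,0,0],0],[[0,0,0],[0,0,0],0]]'

```text
t: 12.33
eef_pos: [0.5349, -0.1401, 0.0332]
tool_rot: [-0.107, 0.86, 0.494, -0.062]
wrist_force: [-0.0, 0.2, 0.2]
finger_gap: 0.0429
```

```bash
python3 - <<'E'
from chk import *
b,_=shot('scene','scene9');a,_=shot('top','top9')
cv2.imwrite('pics/p11.png',np.hstack([cv2.resize(b[180:240,165:225],(400,400),interpolation=2),cv2.resize(b[165:225,195:255],(400,400),interpolation=2)])[:,:,::-1])
s=env.get_state();print(s['finger_gap'],s['wrist_force'],s['torque'])
chk('9')
E
```

```text
0.04269481182554566 [-0.73780532 -0.23307645  0.29143435] [-0.15667825 -0.24962231  0.00970606]
scene red 13 px [180.85 231.62] pred [180.24 232.18] diff tool axes mm (meas-pred) [ 2.2 -2.7 -4. ]
scene brass 16 px [246.31 186.25] pred [247.16 186.12] diff tool axes mm (meas-pred) [ 2.3  2.3 -5.3]
top brass 27 px [316.33 210.52] pred [315.72 211.85] diff tool axes mm (meas-pred) [ 0.6  2.3 -4.6]
```

View pics/p11.png

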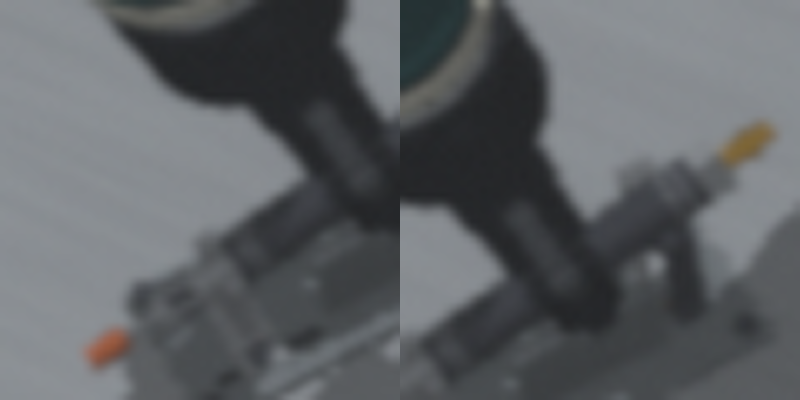

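The grinder stayed put after release, with its neck in the fork and its back up on the jaw. I'll retreat along the fingers, shut the gripper and straighten up for pressing.

Request:
step_arm --targets '[[[0,0,0],[0,0,0],-0.4],[[0,0,0],[0,0,0],-0.4],[[0,0,-0.02],[0,0,0],-0.4],[[0,0,-0.05],[0,0,0],-0.4],[[0,0,-0.07],[0,0,0],0],[[0,0,-0.07],[0,0,0],1],[[0,0,-0.07],[0,0,0],1],[[0,0,-0.07],[0,0,0],1],[[0,0,-0.07],[0,0,0],1]]'

```text
t: 13.18
eef_pos: [0.5488, -0.1481, 0.1]
tool_rot: [-0.108, 0.86, 0.494, -0.063]
wrist_force: [0.4, 0.5, 0.3]
finger_gap: 0.0007
```

```bash
python3 - <<'E'
from chk import *
b,_=shot('scene','scene10')
cv2.imwrite('pics/p12.png',cv2.resize(b[165:240,165:255],(800,667)[0:2] if 0 else (720,600),interpolation=2)[:,:,::-1])
s=env.get_state();print(s['finger_gap'],s['eef_pos'])
e=np.array([np.cos(np.radians(YAW)),np.sin(np.radians(YAW)),0])
t=F-e*.081;t[2]=.095-.0198;print(t)
move(t,goal(59.8))
E
```

```text
-0.0001114591161227534 [ 0.54881594 -0.14813185  0.09998389]
[ 0.52674374 -0.13361538  0.0752    ]
shift mm [  1.45 -19.4   30.55] turn deg [-1.437e+01  2.000e-02 -1.000e-02] t 13.2333
```

View pics/p12.png

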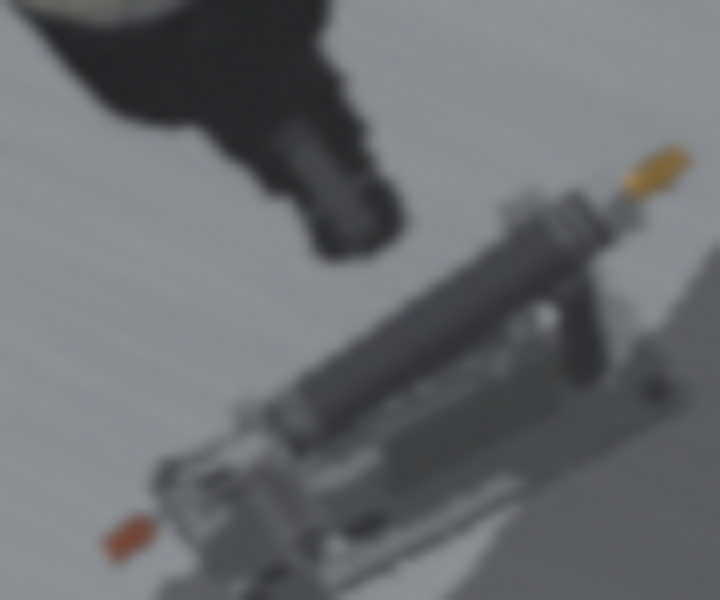

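The grinder rests as intended: neck down, back up on the shut jaw. Now I'll position the closed fingers above the body, just ahead of the rear fork.

Request:
step_arm --targets '[[[0,-0.01,0],[-7,0,0],1],[[0.001,-0.019,0.01],[-14.4,0,0],1],[[0.001,-0.019,0.02],[-14.4,0,0],1],[[0.001,-0.019,0.03],[-14.4,0,0],1],[[0.001,-0.019,0.03],[-14.4,0,0],1],[[0.001,-0.019,0.03],[-14.4,0,0],1],[[0.001,-0.019,0.03],[-14.4,0,0],1]]'

```text
t: 13.82
eef_pos: [0.5297, -0.1356, 0.077]
tool_rot: [0.002, 0.867, 0.498, 0.001]
wrist_force: [-0.1, 0.4, -0.6]
finger_gap: 0.0001
```

```bash
python3 - <<'E'
from chk import *
b,_=shot('scene','scene11')
cv2.imwrite('pics/p13.png',cv2.resize(b[165:240,165:255],(720,600),interpolation=2)[:,:,::-1])
s=env.get_state();print(s['finger_gap'],s['eef_pos'],s['wrist_force'])
move([.5267,-.1336,.0580],goal(59.8))
E
```

```text
0.00016300969492307656 [ 0.52965631 -0.1356162   0.07710712] [ 0.15286116  0.04672429 -0.15600383]
shift mm [ 0.24 -3.65 19.09] turn deg [ 0.25 -0.02 -0.06] t 13.8667
```

View pics/p13.png

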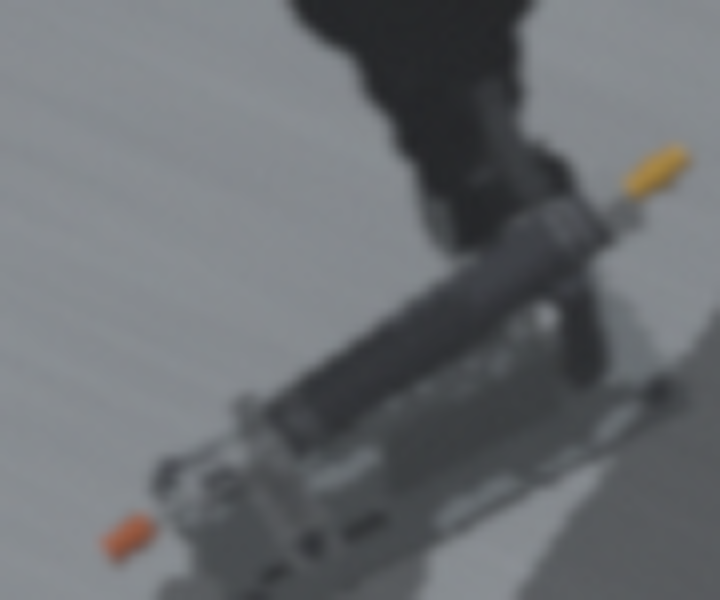

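```bash
python3 - <<'E'
from chk import *
s=env.get_state();M=rot(s['tool_rot']).as_matrix();t=s['eef_pos']-M[:,2]*.0198
q=proj('scene',[t,t+M[:,0]*.0145,t-M[:,0]*.0145,t+M[:,1]*.011]);print(((q-[165,165])*8).round(0).tolist())
b=proj('scene',[t-[0,0,.021],t-[0,0,.045]]);print(((b-[165,165])*8).round(0).tolist())
p=s['eef_pos'];P,uv,c=cloud('scene','scene11',(205,170,250,205));L=(P-t)@M*1000
k=(abs(L[:,0])<20)&(abs(L[:,1])<16)&(L[:,2]<5)&(L[:,2]>-45);print(L[k].round(0).astype(int)[::3].tolist())
k=(abs(L[:,0])<14)&(abs(L[:,1])<16)&(L[:,2]>5)&(L[:,2]<45);print(L[k].round(0).astype(int)[::2].tolist())
E
```

```text
[[462.0, 234.0], [484.0, 267.0], [439.0, 202.0], [430.0, 250.0]]
[[469.0, 273.0], [477.0, 316.0]]
[[-7, 12, -42], [-3, 10, -34], [1, 10, -30], [1, 10, -26], [-2, 10, -18], [-4, 9, -12], [8, 6, -24], [4, 8, -16], [13, -6, -16], [8, 10, -17], [14, 4, -21], [10, -5, -9], [7, 7, -10], [14, 2, -15], [6, 10, -8], [13, 5, -12], [7, 6, 0]]
[[-9, -14, 25], [-6, -10, 22], [-2, -14, 21], [-5, -7, 23], [-1, -10, 20], [1, -15, 21], [-5, -3, 25], [0, -7, 21], [2, -11, 23], [6, -15, 21], [-5, 2, 25], [-1, -1, 22], [2, -6, 22], [5, -10, 21], [6, -14, 24], [-5, 5, 27], [2, 3, 21], [4, -2, 22], [4, -7, 26], [9, -11, 23], [9, -15, 25], [-5, 11, 27], [-3, 7, 28], [3, 4, 23], [2, -2, 28], [5, -6, 28], [8, -10, 28], [9, -15, 29], [-4, 12, 29], [1, 8, 26], [5, 5, 24], [9, 1, 23], [9, -4, 26], [8, -10, 32], [10, -14, 32], [2, 12, 27], [4, 8, 27], [7, 3, 26], [7, -2, 30], [11, -6, 30], [9, -12, 36], [2, 12, 31], [5, 8, 30], [5, 3, 34], [10, 0, 31], [11, -5, 34]]
```

The fingers are centred over the body, about 20 mm above it. I'll descend to contact, then press in small steps and watch the force.

Request:
step_arm --targets '[[[0.001,-0.0035,0.006],[0,0,0],1],[[0.001,-0.0035,0.012],[0,0,0],1],[[0.001,-0.0035,0.017],[0,0,0],1],[[0.001,-0.0035,0.019],[0,0,0],1],[[0.001,-0.0035,0.019],[0,0,0],1]]'

```text
t: 14.28
eef_pos: [0.5253, -0.1321, 0.0571]
tool_rot: [0.001, 0.867, 0.498, 0.0]
wrist_force: [0.3, -0.0, 0.3]
finger_gap: 0.0004
```

Request:
step_arm --targets '[[[0,0,0.001],[0,0,0],1],[[0,0,0.002],[0,0,0],1],[[0,0,0.003],[0,0,0],1],[[0,0,0.003],[0,0,0],1]]'

```text
t: 14.62
eef_pos: [0.5259, -0.1325, 0.0555]
tool_rot: [0.001, 0.867, 0.498, 0.001]
wrist_force: [-1.1, 0.5, 5.8]
finger_gap: -0.0003
```

Request:
step_arm --targets '[[[0,0,0.001],[0,0,0],1],[[0,0,0.002],[0,0,0],1],[[0,0,0.002],[0,0,0],1]]'

```text
t: 14.87
eef_pos: [0.526, -0.1327, 0.0538]
tool_rot: [0.002, 0.867, 0.498, 0.001]
wrist_force: [-2.5, -0.4, 7.2]
finger_gap: -0.0
```

Request:
step_arm --targets '[[[0,0,0.001],[0,0,0],1],[[0,0,0.002],[0,0,0],1],[[0,0,0.002],[0,0,0],1]]'

```text
t: 15.12
eef_pos: [0.5257, -0.1325, 0.052]
tool_rot: [0.001, 0.867, 0.498, 0.001]
wrist_force: [-3.8, -0.1, 11.0]
finger_gap: 0.0002
```

Request:
step_arm --targets '[[[0,0,0.001],[0,0,0],1],[[0,0,0.002],[0,0,0],1],[[0,0,0.003],[0,0,0],1],[[0,0,0.003],[0,0,0],1]]'

```text
t: 15.45
eef_pos: [0.5252, -0.1323, 0.0493]
tool_rot: [0.001, 0.867, 0.498, 0.001]
wrist_force: [-5.6, 1.5, 13.9]
finger_gap: -0.0001
```

Request:
step_arm --targets '[[[0,0,0.001],[0,0,0],1],[[0,0,0.002],[0,0,0],1],[[0,0,0.003],[0,0,0],1],[[0,0,0.003],[0,0,0],1]]'

```text
t: 15.78
eef_pos: [0.5246, -0.1319, 0.0461]
tool_rot: [0.0, 0.867, 0.498, 0.0]
wrist_force: [-6.8, 2.3, 14.5]
finger_gap: 0.0002
```

Request:
step_arm --targets '[[[0,0,0.001],[0,0,0],1],[[0,0,0.002],[0,0,0],1],[[0,0,0.003],[0,0,0],1],[[0,0,0.003],[0,0,0],1]]'

```text
t: 16.12
eef_pos: [0.524, -0.1315, 0.0425]
tool_rot: [-0.0, 0.867, 0.498, -0.0]
wrist_force: [-6.3, 2.7, 10.5]
finger_gap: 0.0
```

```bash
python3 - <<'E'
from chk import *
b,_=shot('scene','scene12')
cv2.imwrite('pics/p14.png',cv2.resize(b[165:240,165:255],(720,600),interpolation=2)[:,:,::-1])
s=env.get_state();print(s['eef_pos'],s['wrist_force'])
move(list(F[:2]-.081*np.array([np.cos(np.radians(YAW)),np.sin(np.radians(YAW))]))+[.0332],goal(59.8))
E
```

```text
[ 0.52403588 -0.13139241  0.04241699] [-5.85205742  2.61462094 10.21231288]
shift mm [-0.56  3.46  9.21] turn deg [-0.04  0.   -0.01] t 16.1667
```

View pics/p14.png

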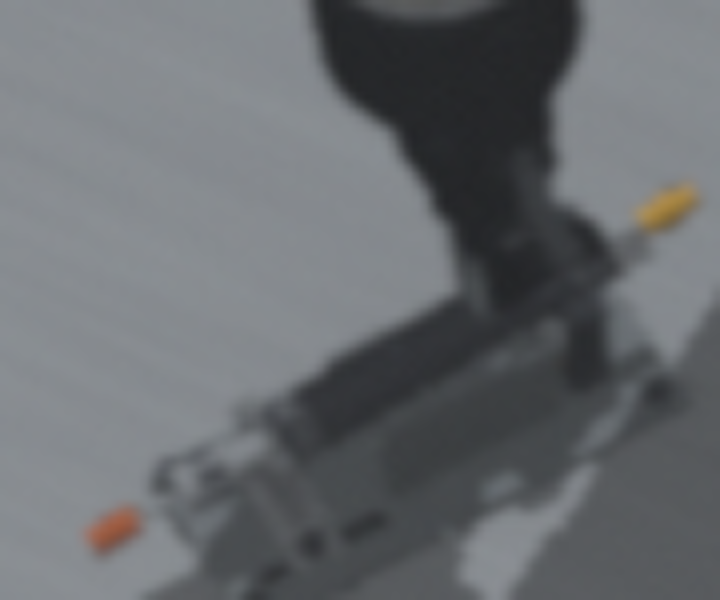

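Request:
step_arm --targets '[[[0,0.001,0.001],[0,0,0],1],[[0,0.001,0.002],[0,0,0],1],[[0,0.002,0.003],[0,0,0],1],[[0,0.002,0.003],[0,0,0],1]]'

```text
t: 16.5
eef_pos: [0.5267, -0.1326, 0.0392]
tool_rot: [0.0, 0.867, 0.498, 0.001]
wrist_force: [-2.7, 1.8, 4.4]
finger_gap: -0.0004
```

Request:
step_arm --targets '[[[0,0,0.001],[0,0,0],1],[[0,0,0.002],[0,0,0],1],[[0,0,0.003],[0,0,0],1],[[0,0,0.003],[0,0,0],1]]'

```text
t: 16.83
eef_pos: [0.5273, -0.1329, 0.0359]
tool_rot: [0.001, 0.867, 0.498, 0.001]
wrist_force: [-0.8, -0.3, 0.6]
finger_gap: 0.0
```

The force dropped off, so the jaw has probably snapped. I'll go a little further down to confirm the grinder is seated.

Request:
step_arm --targets '[[[0,0,0.001],[0,0,0],1],[[0,0,0.002],[0,0,0],1],[[0,0,0.002],[0,0,0],1],[[0,0,0.002],[0,0,0],1]]'

```text
t: 17.17
eef_pos: [0.5274, -0.1334, 0.0336]
tool_rot: [0.001, 0.867, 0.498, 0.001]
wrist_force: [-0.1, 0.4, 0.3]
finger_gap: -0.0003
```

Request:
step_arm --targets '[[[0,0,0.001],[0,0,0],1],[[0,0,0.0015],[0,0,0],1],[[0,0,0.0015],[0,0,0],1]]'

```text
t: 17.42
eef_pos: [0.5278, -0.1332, 0.0329]
tool_rot: [0.001, 0.867, 0.498, 0.001]
wrist_force: [-2.4, 0.4, 5.8]
finger_gap: 0.0
```

```bash
python3 - <<'E'
from chk import *
b,_=shot('scene','scene13')
cv2.imwrite('pics/p15.png',cv2.resize(b[165:240,165:255],(720,600),interpolation=2)[:,:,::-1])
s=env.get_state();print(s['eef_pos'],s['wrist_force'])
E
```

```text
[ 0.5277572  -0.13326015  0.03286788] [-2.05128907  0.15836537  5.98689416]
```

View pics/p15.png

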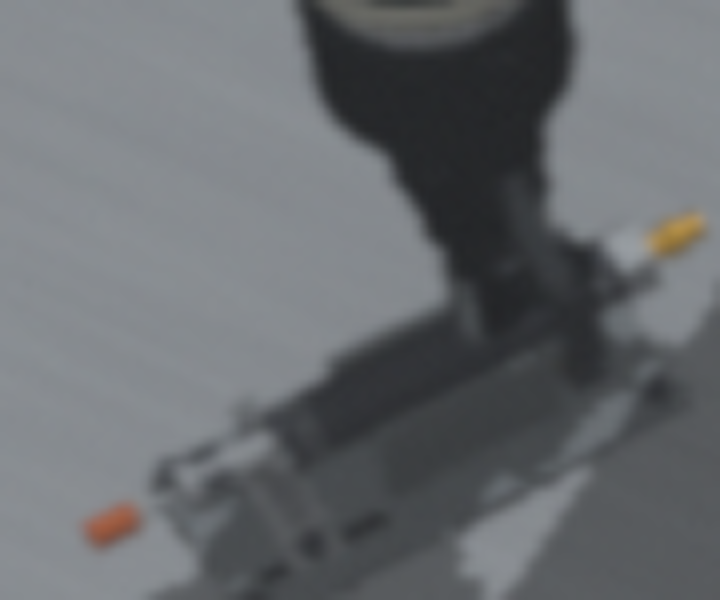

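The fingers meet firm contact at tip z ≈ 0.0527, against a seated body top of 0.053. One more slight push, then I'll retreat well clear and inspect.

Request:
step_arm --targets '[[[0,0,0.001],[0,0,0],1],[[0,0,0.001],[0,0,0],1]]'

```text
t: 17.63
eef_pos: [0.5279, -0.133, 0.0327]
tool_rot: [0.001, 0.867, 0.498, 0.001]
wrist_force: [-3.4, 2.5, 11.8]
finger_gap: 0.0002
```

Request:
step_arm --targets '[[[0,0,-0.02],[0,0,0],1],[[0,0,-0.05],[0,0,0],1],[[0,0,-0.09],[0,0,0],1],[[-0.04,-0.03,-0.12],[0,0,0],1],[[-0.08,-0.06,-0.15],[0,0,0],1],[[-0.12,-0.09,-0.15],[0,0,0],1],[[-0.16,-0.11,-0.15],[0,0,0],1],[[-0.16,-0.11,-0.15],[0,0,0],1],[[-0.16,-0.11,-0.15],[0,0,0],1],[[-0.16,-0.11,-0.15],[0,0,0],1]]'

```text
t: 18.47
eef_pos: [0.3501, -0.2169, 0.1815]
tool_rot: [0.002, 0.868, 0.497, 0.002]
wrist_force: [0.6, -0.3, 0.1]
finger_gap: 0.0003
```

```bash
python3 - <<'E'
from chk import *
b,_=shot('scene','scene14');a,_=shot('top','top14')
cv2.imwrite('pics/p16.png',np.hstack([cv2.resize(a[140:220,295:375],(400,400),interpolation=2),cv2.resize(b[165:245,165:245],(400,400),interpolation=2)])[:,:,::-1])
s=env.get_state();print(s['eef_pos'],s['wrist_force'])
e=np.array([np.cos(np.radians(YAW)),np.sin(np.radians(YAW)),0]);n_=np.array([-e[1],e[0],0]);B=np.c_[e,n_,[0,0,1]]
for n,gb in(('scene',(160,160,265,260)),('top',(295,130,375,222))):
    P,uv,c=cloud(n,n+'14',gb);hsv=cv2.cvtColor(c.reshape(-1,1,3),cv2.COLOR_RGB2HSV).reshape(-1,3).astype(int)
    red=(hsv[:,1]>100)&(hsv[:,0]<11)&(P[:,2]>.02);br=(hsv[:,1]>90)&(hsv[:,0]>13)&(hsv[:,0]<30)&(P[:,2]>.02)
    for nm,k in(('red',red),('brass',br)):
        if k.sum():print(n,nm,k.sum(),'rel fork mm (x fwd,y left,z)',((plane(n,uv[k].mean(0),.042)[0]-F)@B*1000).round(1),'depth z',P[k][:,2].mean().round(4))
    L=(P-F)@B*1000
    for x in(-100,-80,-60,-40,-20):
        k=(abs(L[:,0]-x)<4)&(abs(L[:,1])<8);print(x,'top z',np.percentile(P[k,2],[50,90]).round(4),end=' ')
    print()
    k=(P[:,2]>.05)&(L[:,0]<-96)&(L[:,0]>-114)&(abs(L[:,1])<30);q=L[k];j=P[k,2]
    print('rear fork pts y/z',[(int(y),int(z*1000)) for y,z in zip(q[:,1].round(),j)][::2])
E
```

```text
[ 0.35221693 -0.21571622  0.18116876] [ 0.79423363  0.5968092  -0.61052945]
scene red 15 rel fork mm (x fwd,y left,z) [53.2  0.1  0. ] depth z 0.0456
scene brass 12 rel fork mm (x fwd,y left,z) [-149.9   -1.8    0. ] depth z 0.0458
-100 top z [0.0515 0.0558] -80 top z [0.0507 0.0533] -60 top z [0.0522 0.0548] -40 top z [0.0513 0.0531] -20 top z [0.0445 0.0533] 
rear fork pts y/z [(-18, 77), (-16, 78), (-20, 74), (-17, 74), (-14, 74), (-17, 75), (-13, 76), (-15, 70), (-16, 70), (-13, 70), (-12, 67), (-14, 67), (-13, 64), (-12, 62), (-14, 62), (-12, 61), (-13, 56), (-12, 61), (-12, 57), (-12, 54), (-11, 58), (-12, 54), (-16, 50), (-13, 50), (-6, 52), (-6, 52), (-3, 52), (0, 52), (-3, 55), (-1, 53), (2, 53), (14, 67), (-2, 51), (1, 52), (13, 67), (15, 66), (0, 53), (6, 57), (13, 65), (15, 63), (16, 60), (4, 50), (15, 63), (17, 63), (16, 57), (16, 60), (17, 58), (16, 52), (15, 53), (16, 50), (18, 52)]
top red 15 rel fork mm (x fwd,y left,z) [53.6 -0.   0. ] depth z 0.0439
top brass 23 rel fork mm (x fwd,y left,z) [-146.6   -1.2    0. ] depth z 0.0465
-100 top z [0.0507 0.0563] -80 top z [0.0517 0.0553] -60 top z [0.0514 0.0529] -40 top z [0.0514 0.0536] -20 top z [0.0504 0.0534] 
rear fork pts y/z [(16, 62), (14, 65), (15, 66), (11, 68), (6, 59), (14, 65), (10, 68), (5, 55), (13, 66), (8, 60), (4, 55), (-1, 50), (12, 68), (7, 58), (0, 50), (-5, 51), (8, 61), (1, 52), (-12, 66), (-16, 72), (6, 51), (2, 50), (-3, 51), (-7, 52), (-15, 73), (-19, 76), (0, 53), (-6, 51), (-14, 70), (-18, 77), (-1, 53), (-7, 53), (-13, 68), (-17, 80), (-7, 50), (-14, 74), (-18, 76), (-17, 54), (-20, 73)]
```

View pics/p16.png

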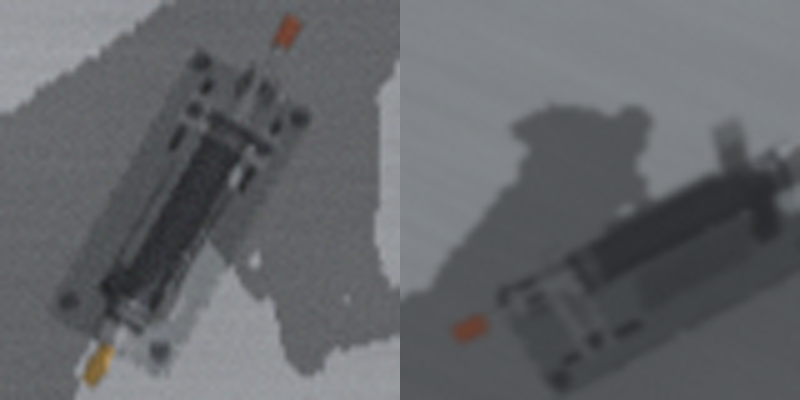

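Both views show the grinder level, with its top at about 52–53 mm all along. The jaw's hooked nose overhangs the body at y ≈ 5–8 mm, the same place as when it was shut at the start. The robot is clear, so I'm handing in.

```bash
python3 -c "
from h import *
print(env.get_state()['t']);print(env.hand_in())"
```

```text
18.5667
the job is handed in; nothing more can be done
None
```

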